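# Fit the marver plate into its holder on the bench burner

### The job

The bench burner is missing its marver: take the graphite plate, the shorter and taller of the two slabs, out of the wooden rack and slide it flat into the steel holder on top of the burner, fully home against the end stop so that the spring catch comes up behind it. Graphite chips easily, so feel it in rather than force it, and leave the long bar in the rack, the jar and the paddle where they are.

Things in the scene. Friction and masses are not known exactly. Their poses are not given: they have to be found in the camera images.
- plate: Marver: plain dark graphite slab 100 x 60 x 10 mm, about 0.11 kg, alike both ways round and on either face. Origin at its centre; x along the 100 mm, y through the thickness, z along the 60 mm. Starts on a long edge (z up, top edge 68 mm above the bench) in one rack slot, free only across its thickness; the holder takes it flat (y vertical), so it must be laid on the bench and regrasped across the 60 mm.
- rack: Hardwood rack fixed to the bench, 150 x 140 mm, base 8 mm thick, origin at the centre of its underside. Two slots along its x at y = +38 and -38 mm, each 13 mm wide and 20 mm deep between rails 12 mm thick (tops 28 mm above the bench), open at the ends. Plate and bar stand in either one.
- bar: Bystander: dark graphite bar 140 x 10 x 45 mm on edge in the other rack slot. x along its length, y through its thickness; origin 30 mm above its lower edge.
- burner: Bench burner fixed to the bench: steel foot 150 x 110 mm, brass barrel pointing along its x, and on top a holder, a channel of folded steel with its floor 135 mm above the bench. Origin at the underside of the stand, z up. Only the holder's flanges, lips and end stop (up to 149 mm) and the catch stand above that floor.
- seat (a point): The plate's centre when home, 140 mm above the bench; axes as the burner's. Plate slides in along +x, length along x, thickness along z. From here: stop face at x = 50 mm; flanges 61.6 mm apart inside, 2 mm thick, with lips folded 6 mm inwards 11.6 mm above the floor, from x = -15 mm to the stop, open between the lips. Flanges flare 2 mm outwards from x = -15 to -20 mm; lips do not flare.
- mouth (a point): Middle of the holder's mouth at floor level, 65 mm short of the stop. Towards -x the floor goes on for 55 mm as a bare tongue 60 mm wide, without sides, on which the plate can be rested and slid in. When home, the rear 35 mm of the plate stay outside the mouth.
- catch (a joint): Leaf-spring catch: a hook 14 mm wide, 4 mm up through the middle of the tongue, its ramp towards -x, its upright face 1.5 mm behind the plate's rear end when home. Angle in rad: 0 is up, about 0.07 is level with the floor. The plate presses it down (about 0.5 to 1.5 N) while over it; it springs up behind the plate when that is home.
- jar: Bystander: white plastic bottle 48 mm across, 85 mm tall; origin at the centre of its underside.
- paddle: Bystander: graphite paddle lying on the bench, blade 80 x 35 x 10 mm (x from 20 to 100 mm) on a wooden handle 18 mm thick (x from -110 to -10 mm); origin on the bench, x along its length.
Not all that is in view belongs to the job. What is shaped like the plate but blue or orange is not meant.

How it is judged:
By the outcome, as a careful person would: the job done as asked, in the order asked, and still so for the second after the job is handed in, with the robot touching nothing.
It also fails if it takes over 72 s, if anything falls off the work surface, if the arm or the gripper's body presses on something with over 40 N, if the wrist force passes 120 N, or if a joint passes its speed limit or range.

### The arm

A 7-joint arm with a two-finger parallel gripper is mounted at the origin on the work surface. World frame = base frame: x ahead of the robot, y to its left, z up, the work surface at z = 0. Lengths are in m, angles in rad, forces in N, time in s.
With the tool pointing down it reaches from about 0.35 to 0.9 m from the base axis. Payload 8.1 kg.
Tool frame: the origin (TCP) lies at the centre of the arm's flange, where the gripper is bolted on; the fingertips stand 178 mm ahead of it and the grasp point (between the pads) lies 159 mm ahead of it; z points along the fingers, y is the direction in which the jaws open and shut (so a half turn about z gives the same grasp; the last joint's range is limited). The gripper opens to 92 mm and grips with 3 to 60 N. Pads are 19 mm wide; open, the fingers measure 130 mm over their backs; the gripper's body (75 mm by 190 mm) begins 47 mm behind the grasp point.
Start: joints at [1.117, 0.434, 0.025, 1.573, -0.012, 1.134, -0.075], TCP at [0.215, -0.587, 0.405] pointing down, gripper open.
Joint ranges: [-2.62, 2.62], [-0.44, 2.09], [-1.27, 1.32], [0.08, 2.57], [-1.32, 4.46], [0.12, 2], [-2.74, 2.74]. Speed limits (rad/s): [2.22, 2.22, 3.01, 3.01, 3.14, 3.14, 3.14].

### API

Orientations are given as a rotation vector (axis times angle).
In Python, from cell import arm gives the robot as it stands. The module is installed in compiled form; this text tells all that it offers.
- The arm moves only by the tool move_arm, never from a script. Its argument "steps" is a list of rows, each a list of 4 numbers: the shift along the tool's x, y, z in mm, then the turn about the tool's z in rad. In form: [[x, y, z, twist], ...]. A call has 1 to 20 rows; each row is the pose to reach, as a shift and turn from the pose commanded when the call began, along the tool's axes at that moment; what a row does not reach only later rows make up. A row lasts 1/8 s, in which the tool goes at most 62.5 mm and 10.7 degrees, less where a joint would pass 70% of its speed; a pose out of reach is approached as far as the arm can. A call with a gripper value outside its range is refused whole. "grip" is the finger opening in mm, from 0 to 91.8, set as the call begins (left out, the last holds). The fingers move at their own pace and stop on an object; "grip_force" is the grip in N (left out, the last holds). Time passes only in rows, so rows that repeat a pose let the fingers close. It gives the time, the measured TCP pose, the force and the opening at its end, in the units of the state.
- arm.observe(): the state, without advancing time (a new reading comes with each control period).
- arm.get_image(name): name is "scene" or "side" or "wrist"; returns the picture (480x640x3 uint8, red, green, blue); there is no depth.
- arm.camera_info(name): a dict with "mtx" (3x3 intrinsics, pixels), "pose" (4x4, takes a point from camera to world coordinates); the wrist camera has in their place "T_tool_cam" (4x4, takes a point from camera to tool coordinates, whose origin is the TCP and whose axes are the flange's). Camera axes: x right, y down, z forward; pixel columns grow to the right and rows downward; lengths in m; the calibration is good to about 2 mm. The wrist camera is an equidistant fisheye: a pixel r from the principal point sees the ray r / f radians off the axis. A picture is of the moment at which its call begins: read the wrist's pose just before it. camera_info takes no time and is no camera call.
- arm.sign_off(): hands the job in, once; it reports no verdict.
The state is a dict: "clock": time; "joints": joint angles; "dq": joint speeds; "joint_efforts": joint torques, N m; "position": TCP position; "ee_rot": TCP orientation; "force": force on the tool from outside, world axes, zero at the start; "ft_torque": the same for the moment, N m; "width": opening from 0.0 (shut) to 1.0 (fully open).
Only numpy, scipy, OpenCV 4.12 (cv2) and the standard library are available. Lean on these libraries where they do the work, as an engineer would, in place of code of your own. Each camera call takes 0.05 s, during which the arm holds its last target.

## Working session

There is one attempt and no reset: what is moved stays moved. The work goes in short steps, Python scripts to look and compute and a tool call to move; the robot and the scene stay as the last step left them, time stands still between calls to the robot, and variables do not carry over. Pictures are saved under pics/ and viewed, and the job is handed in when it is done.

Besides the shell and the picture viewer there is one more tool, called after ">>>" as name(argument=value, ...), one argument or row to a line, values as JSON. move_arm: Moves the arm, as the interface text tells. Its arguments: {"type":"object","properties":{"steps":{"type":"array"},"grip":{"type":"number"},"grip_force":{"type":"number"}},"required":["steps"]}

```bash
mkdir -p pics; python3 - <<'E'
from cell import arm
import cv2
print(arm.observe())
for n in("scene","side","wrist"):
    im=arm.get_image(n); cv2.imwrite(f"pics/a_{n}.png",im[:,:,::-1]); print(n,arm.camera_info(n))
E
```

```text
{'clock': 0.0, 'joints': array([ 1.11740654,  0.43522531,  0.0249556 ,  1.57410057, -0.0115933 ,
        1.1339564 , -0.0750761 ]), 'dq': array([-0.00090189,  0.00066089,  0.00011406,  0.00088399, -0.00152214,
        0.00068589, -0.00077616]), 'joint_efforts': array([ 5.69893837e-04, -6.67838860e+01,  9.85093117e-01, -3.14455998e+01,
       -6.07313938e-02,  4.30686632e-02,  2.27439900e-04]), 'position': array([ 0.21467469, -0.58673437,  0.40394175]), 'ee_rot': array([-3.09193317e+00, -5.47896071e-01,  6.37224894e-04]), 'force': array([ 0.19290656,  0.53961434, -0.61074214]), 'ft_torque': array([ 0.01431471, -0.00925861,  0.01420784]), 'width': 0.9979039816051382}
scene {'mtx': array([[515.39431877,   0.        , 328.89940642],
       [  0.        , 515.39431877, 237.84493023],
       [  0.        ,   0.        ,   1.        ]]), 'pose': array([[-0.47750584,  0.66502474, -0.57422145,  1.12446624],
       [ 0.87854981,  0.35263613, -0.32217696,  0.25071364],
       [-0.01176442, -0.65832352, -0.75264317,  0.84470161],
       [ 0.        ,  0.        ,  0.        ,  1.        ]])}
sid
[... 243 characters left out ...]
0.50660231,  0.54823363, -0.66542767,  0.49548976],
       [-0.00351941, -0.77310533, -0.63426789,  0.65777129],
       [ 0.        ,  0.        ,  0.        ,  1.        ]])}
wrist {'mtx': array([[371.64829954,   0.        , 316.81373798],
       [  0.        , 371.64829954, 243.29853824],
       [  0.        ,   0.        ,   1.        ]]), 'T_tool_cam': array([[-1.30798996e-03, -9.50868932e-01, -3.09590962e-01,
         8.49490181e-02],
       [ 9.99999113e-01, -1.32174510e-03, -1.65322810e-04,
        -1.29226885e-03],
       [-2.52000014e-04, -3.09590904e-01,  9.50869817e-01,
         1.91397036e-02],
       [ 0.00000000e+00,  0.00000000e+00,  0.00000000e+00,
         1.00000000e+00]])}
```

View pics/a_scene.png

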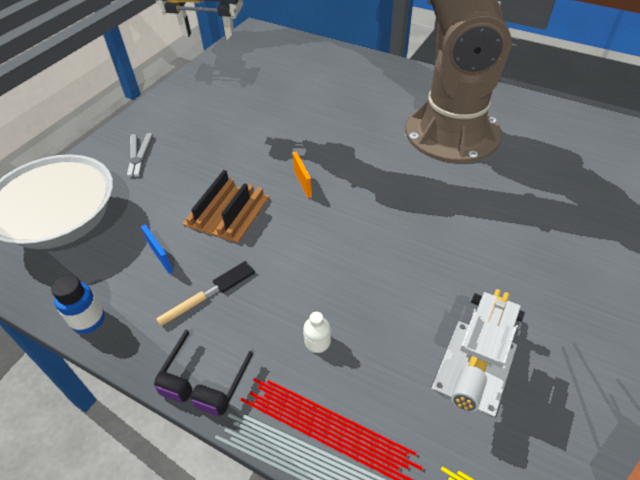

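View pics/a_side.png

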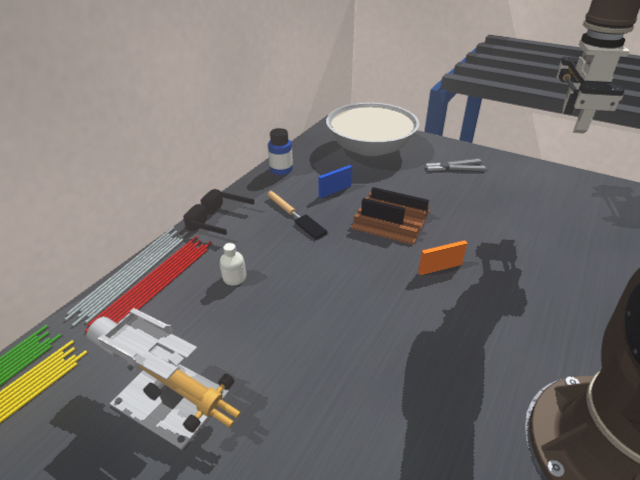

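View pics/a_wrist.png

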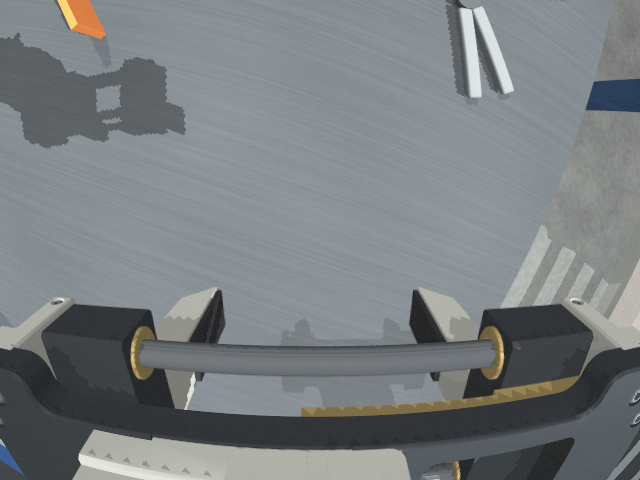

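Scene view: candidates for the plate are the black slab at (236,207) (short), the black slab at (210,197) (long, the bar), the blue slab (158,250), the orange slab (302,175) and the paddle blade (235,277). The black slab at (236,207) matches. I'll check it in a close crop, and crop the burner too.

```bash
python3 - <<'E'
import cv2
s=cv2.imread("pics/a_scene.png");d=cv2.imread("pics/a_side.png")
def c(im,x,y,w,h,k,n): cv2.imwrite(n,cv2.resize(im[y:y+h,x:x+w],None,fx=k,fy=k,interpolation=cv2.INTER_CUBIC))
c(s,175,160,100,90,6,"pics/c1.png")
c(d,345,180,95,70,8,"pics/c2.png")
c(s,425,280,110,140,4,"pics/c3.png")
c(d,80,300,170,150,4,"pics/c4.png")
E
```

```text
(no output)
```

View pics/c1.png

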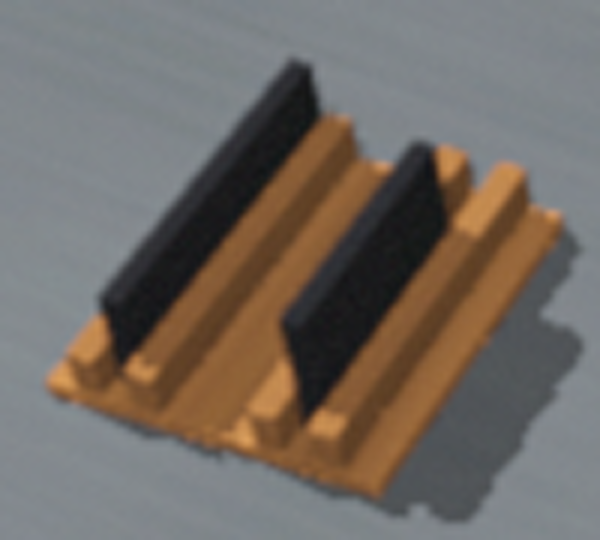

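View pics/c2.png

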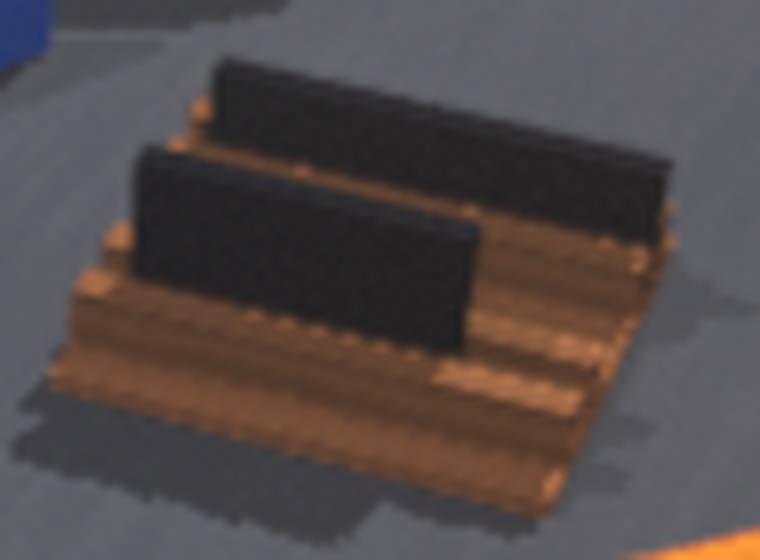

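View pics/c3.png

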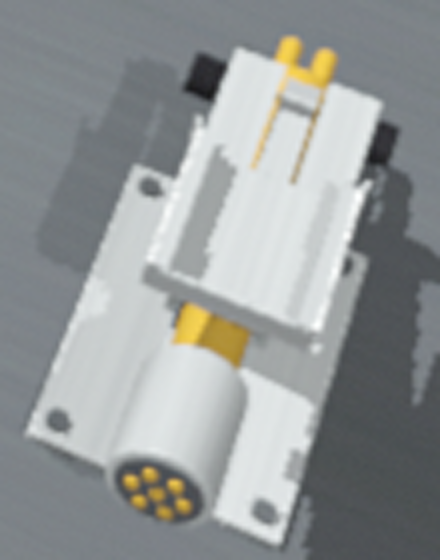

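View pics/c4.png

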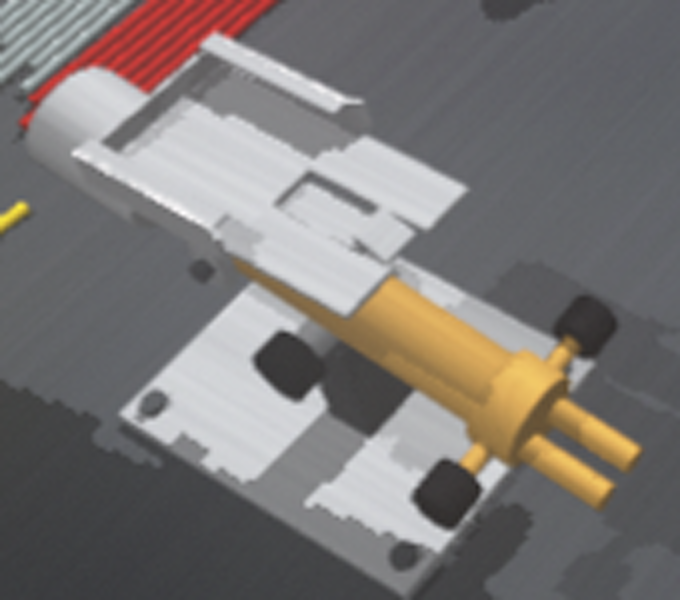

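```bash
cat > h.py <<'E'
import numpy as np, cv2
from scipy.optimize import least_squares
from cell import arm
CI={n:arm.camera_info(n) for n in("scene","side")}
def proj(n,P):
    T=np.linalg.inv(CI[n]["pose"]);p=(T[:3,:3]@np.asarray(P).T).T+T[:3,3]
    q=(CI[n]["mtx"]@p.T).T;return q[:,:2]/q[:,2:]
def back(n,uv,z):
    c=CI[n];d=c["pose"][:3,:3]@np.linalg.inv(c["mtx"])@np.array([uv[0],uv[1],1.]);o=c["pose"][:3,3]
    return o+d*(z-o[2])/d[2]
def fit(obs,x0):
    # obs: (cam, uv, local xyz)
    def r(v):
        c,s=np.cos(v[2]),np.sin(v[2]);R=np.array([[c,-s,0],[s,c,0],[0,0,1]]);o=[]
        for n,uv,l in obs: o+=list(proj(n,[R@np.array(l)+[v[0],v[1],0]])[0]-uv)
        return o
    s=least_squares(r,x0);return s.x,np.round(np.reshape(s.fun,(-1,2)),1)
E
python3 - <<'E'
from h import *
c1=lambda u,v:(175+u/6-.4,160+v/6-.4)
c2=lambda u,v:(345+u/8-.4,180+v/8-.4)
c3=lambda u,v:(425+u/4-.4,280+v/4-.4)
c4=lambda u,v:(80+u/4-.4,300+v/4-.4)
for nm,uv in dict(L=c1(48,380),B=c1(385,495),R=c1(562,215)).items(): print(nm,back("scene",uv,.008))
for nm,uv in dict(l=c2(52,375),b=c2(545,515),r=c2(665,245)).items(): print(nm,back("side",uv,.008))
for nm,uv in dict(a=c1(283,320),b=c1(300,325),c=c1(413,145),d=c1(435,152)).items(): print("pl",nm,back("scene",uv,.068))
for nm,uv in dict(a=c2(138,155),b=c2(150,148),c=c2(465,235),d=c2(478,225)).items(): print("pl",nm,back("side",uv,.068))
print("burn")
for nm,uv in dict(a=c3(235,48),b=c3(383,100)).items(): print(nm,back("scene",uv,.135))
for nm,uv in dict(a=c4(467,188),b=c4(345,315)).items(): print(nm,back("side",uv,.135))
for nm,uv in dict(a=c3(145,268),b=c3(318,345)).items(): print("stop",nm,back("scene",uv,.149))
E
```

```text
L [ 0.59980077 -0.41585028  0.008     ]
B [ 0.58746    -0.27266129  0.008     ]
R [ 0.4369784  -0.29487675  0.008     ]
l [ 0.58379016 -0.27558529  0.008     ]
b [ 0.43556206 -0.28738471  0.008     ]
r [ 0.4528705  -0.42750551  0.008     ]
pl a [ 0.57618651 -0.31349577  0.068     ]
pl b [ 0.57537395 -0.3067812   0.068     ]
pl c [ 0.4808585  -0.32457875  0.068     ]
pl d [ 0.48019054 -0.31524017  0.068     ]
pl a [ 0.57598978 -0.30903042  0.068     ]
pl b [ 0.57463273 -0.31397764  0.068     ]
pl c [ 0.47958667 -0.31898914  0.068     ]
pl d [ 0.47835156 -0.32531068  0.068     ]
burn
a [0.5669512  0.23168259 0.135     ]
b [0.56375106 0.29271464 0.135     ]
a [0.56763597 0.23263009 0.135     ]
b [0.56655834 0.29229151 0.135     ]
stop a [0.69195745 0.23295047 0.149     ]
stop b [0.69246267 0.29914406 0.149     ]
```

Scene crop: the slab at about (235,205) is shorter and taller than the one at (210,197), so it is the plate and the other is the bar. I'll move above it and refine with the wrist camera.

```bash
cat >> h.py <<'E'
from scipy.spatial.transform import Rotation as Ro
def pose():
    s=arm.observe();return s,np.array(s["position"]),Ro.from_rotvec(s["ee_rot"])
def delta(x,y,z,yaw):
    s,p,R=pose();M=R.as_matrix();cur=np.arctan2(M[1,0],M[0,0])
    d=M.T@(np.array([x,y,z])-p)*1000
    print("t",s["clock"],"pos",p.round(4),"yaw",np.degrees(cur).round(2),"tilt z",M[:,2].round(4),"F",s["force"].round(2),"w",round(s["width"]*91.8,1))
    print("delta mm",d.round(1),"twist",round(cur-yaw,4))
def wproj_setup():
    c=arm.camera_info("wrist");s,p,R=pose();T=np.eye(4);T[:3,:3]=R.as_matrix();T[:3,3]=p
    return c["mtx"],T@c["T_tool_cam"]
def wproj(P,K,W):
    q=np.linalg.inv(W)@np.c_[np.atleast_2d(P),np.ones(len(np.atleast_2d(P)))].T;q=q[:3].T
    th=np.arctan2(np.hypot(q[:,0],q[:,1]),q[:,2]);ph=np.arctan2(q[:,1],q[:,0])
    return np.c_[K[0,2]+K[0,0]*th*np.cos(ph),K[1,2]+K[1,1]*th*np.sin(ph)]
def wback(uv,z,K,W):
    a=(uv[0]-K[0,2])/K[0,0];b=(uv[1]-K[1,2])/K[1,1];th=np.hypot(a,b)
    d=np.array([a/th*np.sin(th),b/th*np.sin(th),np.cos(th)]);d=W[:3,:3]@d;o=W[:3,3]
    return o+d*(z-o[2])/d[2]
def shot(tag):
    K,W=wproj_setup();im=arm.get_image("wrist")[:,:,::-1];cv2.imwrite(f"pics/{tag}.png",im);np.savez(f"pics/{tag}.npz",K=K,W=W);return im
def crop(src,x,y,w,h,k,n):
    im=cv2.imread(src);cv2.imwrite(n,cv2.resize(im[y:y+h,x:x+w],None,fx=k,fy=k,interpolation=cv2.INTER_CUBIC))
E
python3 - <<'E'
from h import *
delta(.528,-.316,.36,np.radians(6.5))
for n,uv,z in(("jar base-ish",(317,348),0),("orange bot",(310,195),0),("orange bot2",(295,160),.03),("paddle tip",(255,268),0.005),("paddle hndl",(160,322),0)):print(n,back("scene",uv,z).round(3))
E
```

```text
t 0.15 pos [ 0.2147 -0.5868  0.4042] yaw 20.09 tilt z [-5.e-04  1.e-03 -1.e+00] F [ 0.1  -0.15 -0.28] w 91.5
delta mm [ 387.3 -146.6   44.3] twist 0.2372
jar base-ish [ 0.726 -0.002  0.   ]
orange bot [ 0.383 -0.214  0.   ]
orange bot2 [ 0.321 -0.29   0.03 ]
paddle tip [ 0.628 -0.204  0.005]
paddle hndl [ 0.819 -0.294  0.   ]
```

>>> move_arm(
  steps=[
    [40,-15,4,0.03],
    [90,-34,10,0.07],
    [143,-54,16,0.1],
    [196,-74,22,0.13],
    [249,-94,28,0.16],
    [302,-114,34,0.19],
    [350,-132,40,0.22],
    [387,-147,44,0.237],
    [387,-147,44,0.237],
    [387,-147,44,0.237],
  ],
  grip=40,
)

```text
clock: 1.4
position: [0.5273, -0.3164, 0.3604]
ee_rot: [3.136, 0.178, -0.002]
force: [0.4, -0.7, 0.8]
width: 0.438
```

```bash
python3 - <<'E'
from h import *
shot("w1"); delta(.528,-.316,.36,np.radians(6.5))
E
```

```text
t 1.45 pos [ 0.5268 -0.317   0.3606] yaw 6.43 tilt z [-8.e-04 -6.e-04 -1.e+00] F [ 0.55 -0.05  0.48] w 39.8
delta mm [ 1.3 -0.9  0.6] twist -0.0011
```

View pics/w1.png

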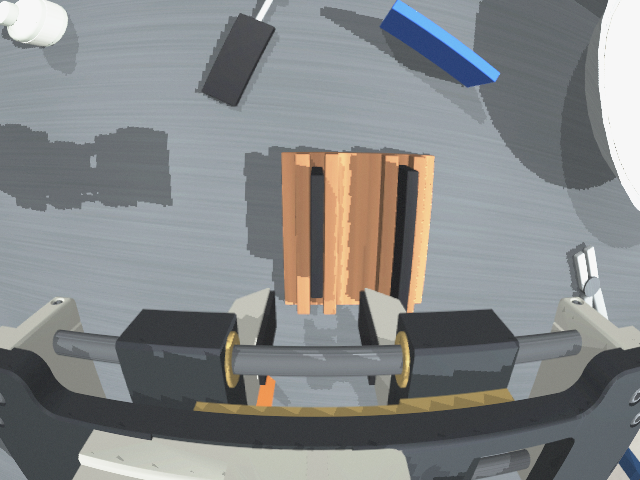

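Wrist view: the rack is at (355,230), the plate at (317,168)–(317,297) and the bar at (405,240). The fingers are at the bottom.

```bash
python3 -c "
from h import *
crop('pics/w1.png',270,145,180,175,4.4,'pics/w1c.png')"
```

```text
(no output)
```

View pics/w1c.png

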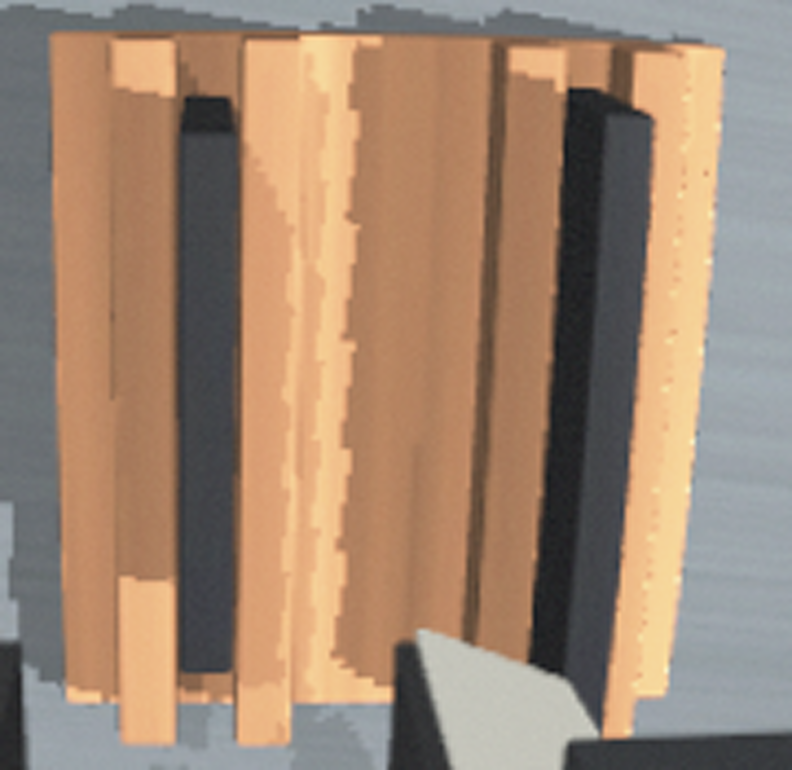

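```bash
python3 - <<'E'
from h import *
f=np.load("pics/w1.npz");K,W=f["K"],f["W"]
g=lambda u,v:(270+u/4.4-.4,145+v/4.4-.4)
P={k:wback(g(*uv),z,K,W) for k,(uv,z) in dict(fl=((181,133),.068),fr=((234,133),.068),nl=((179,672),.068),nr=((233,672),.068),rfl=((112,42),.028),rnl=((121,745),.028),r2f=((303,42),.028),r2n=((290,745),.028)).items()}
for k in P:print(k,P[k].round(4))
c=(P["fl"]+P["fr"]+P["nl"]+P["nr"])/4;print("c",c)
d=(P["fl"]+P["fr"]-P["nl"]-P["nr"]);print("yaw",np.degrees(np.arctan2(d[1],d[0])),"len",np.linalg.norm(d)/2)
d=P["rfl"]-P["rnl"];print("rack yaw",np.degrees(np.arctan2(d[1],d[0])))
delta(c[0],c[1],.215,np.arctan2(d[1],d[0]))
E
```

```text
fl [ 0.5748 -0.3051  0.068 ]
fr [ 0.5758 -0.314   0.068 ]
nl [ 0.4757 -0.3155  0.068 ]
nr [ 0.4768 -0.3254  0.068 ]
rfl [ 0.5856 -0.2901  0.028 ]
rnl [ 0.4366 -0.3062  0.028 ]
r2f [ 0.5896 -0.3263  0.028 ]
r2n [ 0.4408 -0.3428  0.028 ]
c [ 0.5257617  -0.31500361  0.068     ]
yaw 6.2718827595592614 len 0.09961771407204588
rack yaw 6.181681302739254
t 1.45 pos [ 0.5268 -0.317   0.3606] yaw 6.43 tilt z [-8.e-04 -6.e-04 -1.e+00] F [ 0.55 -0.05  0.48] w 39.8
delta mm [ -0.7  -2.2 145.6] twist 0.0044
```

>>> move_arm(
  steps=[
    [-1,-2,40,0.004],
    [-1,-2,85,0.004],
    [-1,-2,120,0.004],
    [-1,-2,140,0.004],
    [-1,-2,145,0.004],
    [-1,-2,145,0.004],
  ],
  grip=40,
)

```text
clock: 2.2
position: [0.5261, -0.315, 0.2162]
ee_rot: [3.136, 0.17, 0.0]
force: [0.8, -0.4, 0.2]
width: 0.434
```

```bash
python3 - <<'E'
from h import *
shot("w2"); delta(.5257617,-.315,.215,np.radians(6.23))
crop('pics/w2.png',120,100,400,300,2,'pics/w2c.png')
E
```

```text
t 2.25 pos [ 0.5265 -0.3148  0.2167] yaw 6.23 tilt z [ 1.1e-03 -8.0e-04 -1.0e+00] F [-0.14 -0.54  0.44] w 40.2
delta mm [-0.7  0.1  1.7] twist 0.0001
```

View pics/w2c.png

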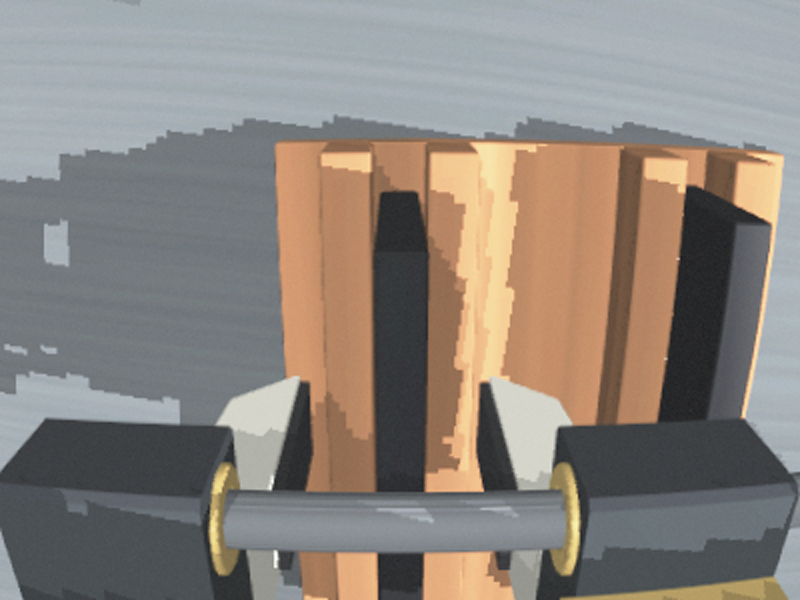

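The plate (crop u≈400) sits centred between the pads (310 and 480). Closing on it.

>>> move_arm(
  steps=[
    [0,0,0,0],
    [0,0,0,0],
    [0,0,0,0],
    [0,0,0,0],
    [0,0,0,0],
  ],
  grip=5,
  grip_force=25,
)

```text
clock: 2.88
position: [0.5264, -0.3146, 0.2159]
ee_rot: [3.136, 0.172, 0.0]
force: [-0.4, -3.8, 0.1]
width: 0.108
```

>>> move_arm(
  steps=[
    [0,0,-10,0],
    [0,0,-30,0],
    [0,0,-55,0],
    [0,0,-80,0],
    [0,0,-80,0],
  ],
)

```text
clock: 3.5
position: [0.5271, -0.3138, 0.2978]
ee_rot: [3.136, 0.173, 0.005]
force: [0.6, -0.0, -2.5]
width: 0.11
```

```bash
python3 - <<'E'
from h import *
shot("w3"); delta(.50,-.05,.295,np.radians(2))
delta(.46,-.06,.295,np.radians(2))
cv2.imwrite("pics/s3.png",arm.get_image("scene")[:,:,::-1])
crop('pics/s3.png',150,100,300,225,2.6,'pics/s3c.png')
E
```

```text
t 3.55 pos [ 0.5267 -0.3137  0.2964] yaw 6.31 tilt z [ 1.3e-03 -1.0e-04 -1.0e+00] F [-0.56 -0.14 -1.72] w 10.1
delta mm [   2.5 -265.     1.3] twist 0.0752
t 3.55 pos [ 0.5267 -0.3137  0.2964] yaw 6.31 tilt z [ 1.3e-03 -1.0e-04 -1.0e+00] F [-0.56 -0.14 -1.72] w 10.1
delta mm [ -38.4 -259.5    1.3] twist 0.0752
```

View pics/w3.png

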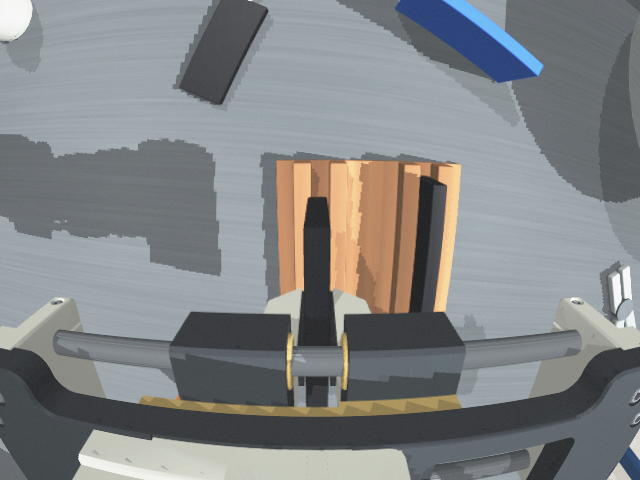

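View pics/s3c.png

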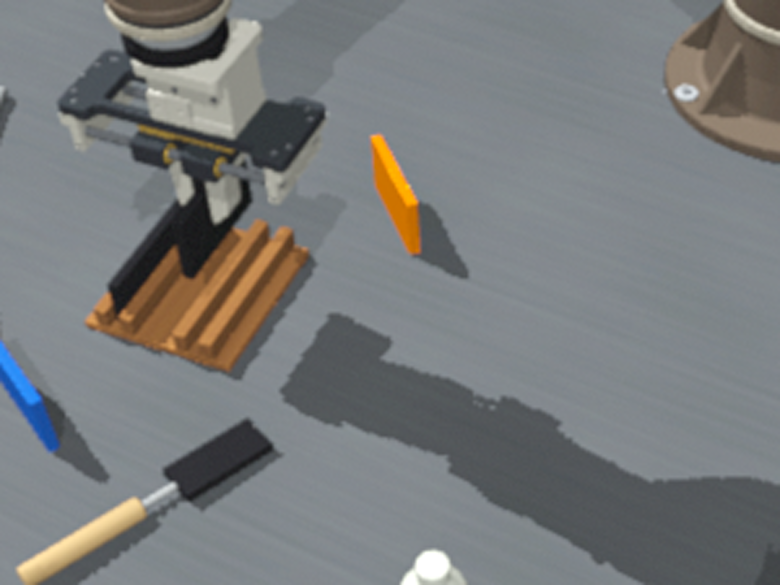

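Plate is held and clear of the rack; bar undisturbed. Carrying it to open bench.

>>> move_arm(
  steps=[
    [0,-30,0,0.01],
    [0,-75,0,0.02],
    [1,-125,0,0.035],
    [1,-175,0,0.05],
    [2,-220,0,0.065],
    [2,-250,0,0.075],
    [2,-265,0,0.075],
    [2,-265,30,0.075],
    [2,-265,60,0.075],
    [2,-265,76,0.075],
    [2,-265,80,0.075],
    [2,-265,80,0.075],
  ],
)

```text
clock: 5.1
position: [0.4995, -0.0509, 0.2156]
ee_rot: [3.141, 0.054, -0.001]
force: [-0.1, -0.9, -1.9]
width: 0.109
```

```bash
python3 - <<'E'
from h import *
delta(.50,-.05,.2085,np.radians(2))
E
```

```text
t 5.1 pos [ 0.4995 -0.0509  0.2156] yaw 1.95 tilt z [-5.e-04 -2.e-04 -1.e+00] F [-0.1  -0.94 -1.88] w 10.0
delta mm [ 0.6 -0.9  7.1] twist -0.0008
```

>>> move_arm(
  steps=[
    [0,0,3,0],
    [0,0,5,0],
    [0,0,6,0],
    [0,0,6.5,0],
    [0,0,6.5,0],
  ],
)

```text
clock: 5.72
position: [0.4994, -0.0504, 0.2092]
ee_rot: [-3.141, -0.055, 0.0]
force: [1.0, -0.3, -1.6]
width: 0.106
```

```bash
python3 - <<'E'
from h import *
delta(.50,-.05,.2085,np.radians(2))
E
```

```text
t 5.725 pos [ 0.4994 -0.0504  0.2092] yaw 1.99 tilt z [-0.  0. -1.] F [ 1.03 -0.33 -1.59] w 9.7
delta mm [ 0.6 -0.4  0.7] twist -0.0001
```

>>> move_arm(
  steps=[
    [0,0,0.7,0],
    [0,0,1.4,0],
    [0,0,1.4,0],
  ],
)

```text
clock: 6.1
position: [0.4994, -0.0505, 0.2078]
ee_rot: [3.141, 0.054, -0.0]
force: [0.3, 0.1, -1.7]
width: 0.105
```

>>> move_arm(
  steps=[
    [0,0,0.7,0],
    [0,0,1.4,0],
    [0,0,1.4,0],
  ],
)

```text
clock: 6.48
position: [0.4994, -0.0505, 0.2077]
ee_rot: [3.141, 0.054, 0.001]
force: [-5.5, 0.1, 20.0]
width: 0.11
```

Touchdown felt. I'll ease off 1 mm, open slightly, then lower the fingers around the plate.

>>> move_arm(
  steps=[
    [0,0,-1.2,0],
    [0,0,-1.2,0],
  ],
)

```text
clock: 6.72
position: [0.4995, -0.0505, 0.2077]
ee_rot: [3.141, 0.055, 0.001]
force: [-1.2, -0.4, 6.2]
width: 0.109
```

>>> move_arm(
  steps=[
    [0,0,0,0],
    [0,0,0,0],
    [0,0,0,0],
  ],
  grip=18,
)

```text
clock: 7.1
position: [0.4995, -0.0505, 0.2075]
ee_rot: [3.141, 0.055, -0.0]
force: [-0.1, -0.7, 0.6]
width: 0.194
```

```bash
python3 - <<'E'
from h import *
delta(.50,-.05,.181,np.radians(2)); shot("w4")
cv2.imwrite("pics/s4.png",arm.get_image("side")[:,:,::-1])
crop('pics/s4.png',200,150,250,190,3,'pics/s4c.png')
E
```

```text
t 7.1 pos [ 0.4995 -0.0505  0.2075] yaw 1.99 tilt z [-1.e-04 -1.e-04 -1.e+00] F [-0.15 -0.7   0.62] w 17.8
delta mm [ 0.6 -0.4 26.5] twist -0.0002
```

View pics/w4.png

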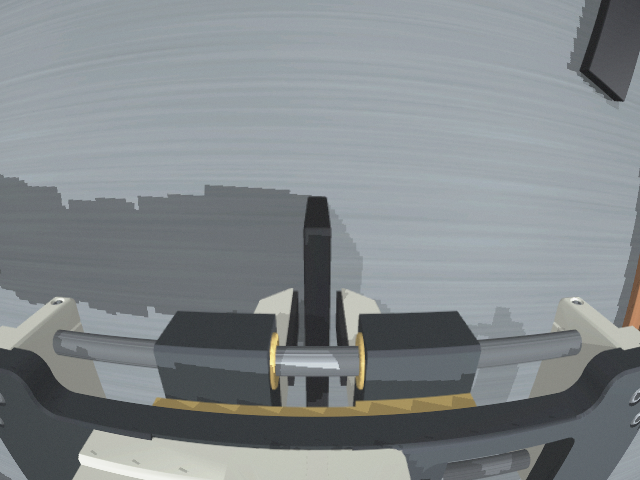

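View pics/s4c.png

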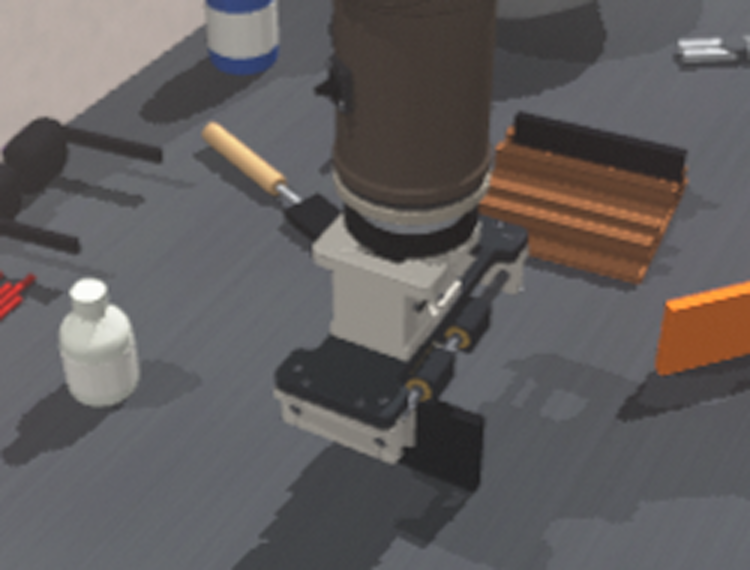

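Plate stands upright on the bench between the pads at (317,260). Lowering the fingers so the tips are about 5 mm above the bench.

>>> move_arm(
  steps=[
    [0,0,6,0],
    [0,0,12,0],
    [0,0,18,0],
    [0,0,23,0],
    [0,0,25,0],
    [0,0,25,0],
  ],
)

```text
clock: 7.95
position: [0.4994, -0.0505, 0.1825]
ee_rot: [3.141, 0.055, -0.0]
force: [0.5, -0.6, -0.1]
width: 0.192
```

>>> move_arm(
  steps=[
    [0,0,0,0],
    [0,0,0,0],
    [0,0,0,0],
  ],
  grip=26,
)

```text
clock: 8.32
position: [0.4995, -0.0505, 0.1827]
ee_rot: [3.141, 0.054, 0.0]
force: [0.0, -0.1, -0.4]
width: 0.285
```

```bash
python3 - <<'E'
from h import *
delta(.50,-.05,.181,np.radians(2)); shot("w5")
E
```

```text
t 8.325 pos [ 0.4995 -0.0505  0.1827] yaw 1.99 tilt z [ 2.e-04 -0.e+00 -1.e+00] F [ 0.02 -0.07 -0.43] w 26.1
delta mm [ 0.5 -0.4  1.7] twist -0.0002
```

View pics/w5.png

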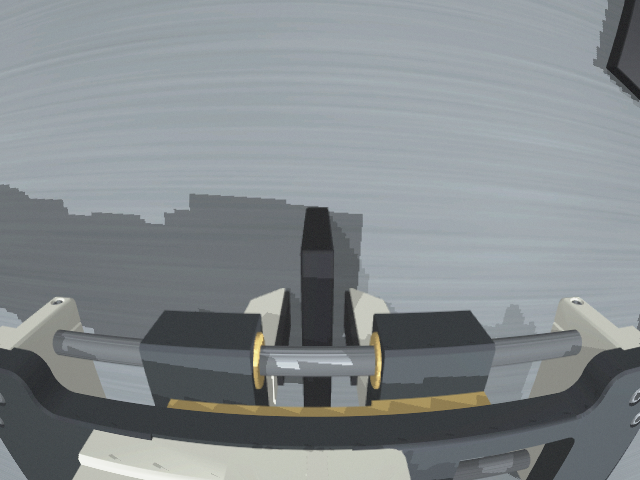

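The plate stands free. Tipping plan: raise the tips to about 40 mm, narrow the gap, nudge the top over so it leans on the other finger, then let it down by opening gradually.

>>> move_arm(
  steps=[
    [0,0,-8,0],
    [0,0,-18,0],
    [0,0,-28,0],
    [0,0,-34,0],
    [0,0,-34,0],
  ],
  grip=20,
)

```text
clock: 9.0
position: [0.4996, -0.0504, 0.2173]
ee_rot: [3.141, 0.055, 0.002]
force: [-0.1, 0.9, -0.8]
width: 0.218
```

>>> move_arm(
  steps=[
    [0,-2,0,0],
    [0,-4,0,0],
    [0,-6,0,0],
    [0,-8,0,0],
    [0,-10,0,0],
    [0,-11,0,0],
    [0,-12,0,0],
    [0,-13,0,0],
    [0,-13,0,0],
    [0,-13,0,0],
  ],
)

```text
clock: 10.25
position: [0.499, -0.0375, 0.2166]
ee_rot: [3.141, 0.054, -0.0]
force: [0.5, 0.4, 0.4]
width: 0.216
```

```bash
python3 - <<'E'
from h import *
delta(.50,-.05,.181,np.radians(2)); shot("w6")
E
```

```text
t 10.25 pos [ 0.499  -0.0375  0.2166] yaw 1.99 tilt z [-0. -0. -1.] F [0.47 0.38 0.43] w 19.9
delta mm [ 0.6 12.5 35.6] twist -0.0002
```

View pics/w6.png

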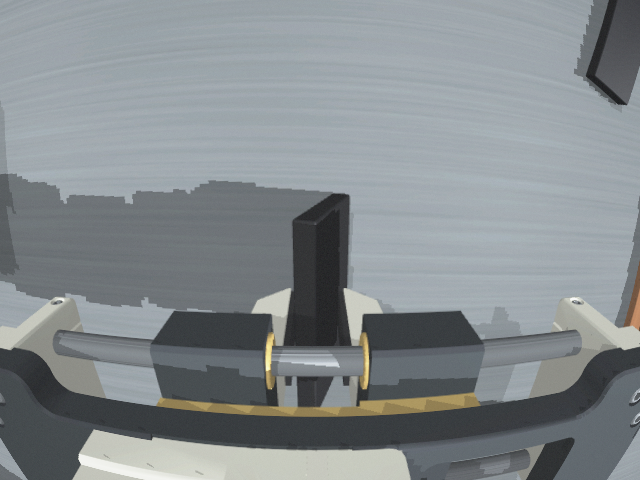

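Plate leans on the left finger (top edge at (305,222), foot at (345,195)). Opening to 40 so the right finger clears the foot.

>>> move_arm(
  steps=[
    [0,0,0,0],
    [0,0,0,0],
  ],
  grip=26,
)

```text
clock: 10.55
position: [0.499, -0.0375, 0.2166]
ee_rot: [3.141, 0.055, -0.0]
force: [0.2, -0.1, -0.8]
width: 0.285
```

>>> move_arm(
  steps=[
    [0,0,0,0],
    [0,0,0,0],
  ],
  grip=33,
)

```text
clock: 10.8
position: [0.499, -0.0374, 0.2166]
ee_rot: [3.141, 0.055, -0.0]
force: [0.4, 0.6, -0.1]
width: 0.356
```

>>> move_arm(
  steps=[
    [0,0,0,0],
    [0,0,0,0],
  ],
  grip=40,
)

```text
clock: 11.05
position: [0.499, -0.0374, 0.2166]
ee_rot: [3.141, 0.055, 0.0]
force: [-0.0, 0.7, -0.2]
width: 0.428
```

```bash
python3 - <<'E'
from h import *
delta(.50,-.05,.181,np.radians(2)); shot("w7")
E
```

```text
t 11.05 pos [ 0.499  -0.0374  0.2166] yaw 1.99 tilt z [ 0. -0. -1.] F [-0.04  0.67 -0.19] w 39.3
delta mm [ 0.6 12.6 35.6] twist -0.0002
```

View pics/w7.png

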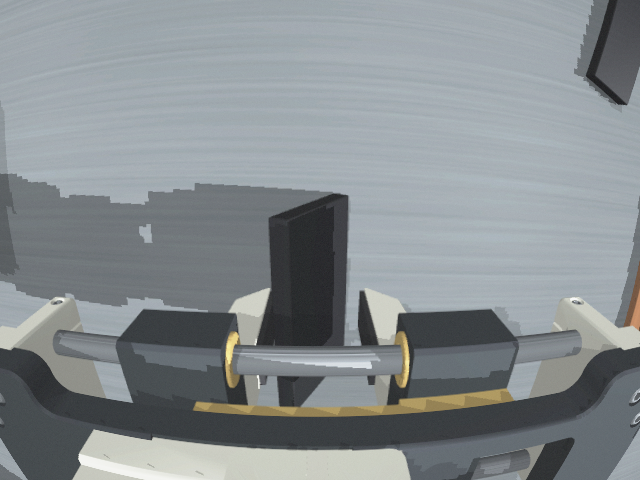

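```bash
python3 - <<'E'
from h import *
f=np.load("pics/w7.npz");K,W=f["K"],f["W"]
for uv,z in(((348,196),.004),((346,310),.004),((335,205),0)): print(wback(uv,z,K,W).round(4))
E
```

```text
[ 0.5474 -0.0509  0.004 ]
[ 0.4797 -0.0538  0.004 ]
[ 0.5414 -0.0444  0.    ]
```

Foot edge is at y≈-0.053 and the right finger face at -0.057, so it is clear. Lowering, then opening in stages.

>>> move_arm(
  steps=[
    [0,0,6,0],
    [0,0,13,0],
    [0,0,20,0],
    [0,0,27,0],
    [0,0,32,0],
    [0,0,34,0],
    [0,0,34,0],
  ],
)

```text
clock: 11.98
position: [0.499, -0.0375, 0.1825]
ee_rot: [3.141, 0.055, -0.0]
force: [0.2, 0.0, -1.5]
width: 0.434
```

>>> move_arm(
  steps=[
    [0,0,0,0],
    [0,0,0,0],
    [0,0,0,0],
  ],
  grip=46,
)

```text
clock: 12.35
position: [0.4991, -0.0375, 0.1827]
ee_rot: [3.141, 0.054, 0.0]
force: [-0.7, 0.4, -0.1]
width: 0.501
```

>>> move_arm(
  steps=[
    [0,0,0,0],
    [0,0,0,0],
    [0,0,0,0],
  ],
  grip=52,
)

```text
clock: 12.72
position: [0.499, -0.0374, 0.1826]
ee_rot: [3.141, 0.055, 0.0]
force: [0.9, 1.0, -0.9]
width: 0.567
```

```bash
python3 - <<'E'
from h import *
delta(.50,-.05,.181,np.radians(2)); shot("w8")
E
```

```text
t 12.725 pos [ 0.499  -0.0374  0.1826] yaw 1.99 tilt z [ 0. -0. -1.] F [ 0.93  0.97 -0.87] w 52.1
delta mm [ 0.6 12.6  1.6] twist -0.0002
```

View pics/w8.png

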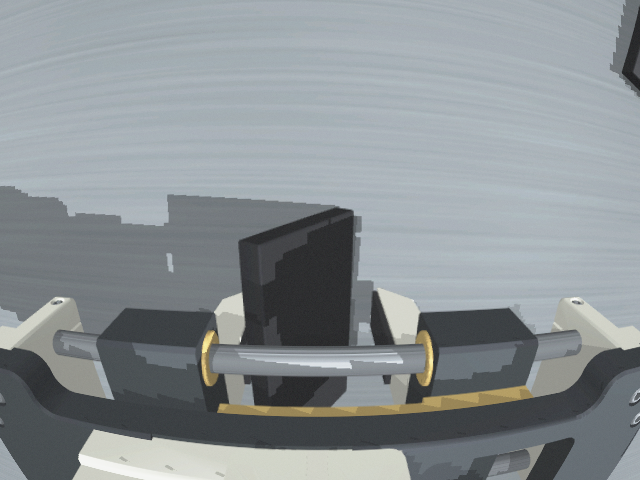

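Works: top at (250,245), foot at (352,212). I keep letting it down.

>>> move_arm(
  steps=[
    [0,0,0,0],
    [0,0,0,0],
    [0,0,0,0],
  ],
  grip=58,
)

```text
clock: 13.15
position: [0.499, -0.0375, 0.1826]
ee_rot: [3.141, 0.055, -0.0]
force: [-0.3, 0.2, -0.3]
width: 0.634
```

>>> move_arm(
  steps=[
    [0,0,0,0],
    [0,0,0,0],
    [0,0,0,0],
  ],
  grip=64,
)

```text
clock: 13.52
position: [0.499, -0.0375, 0.1826]
ee_rot: [3.141, 0.054, 0.0]
force: [0.3, -0.5, -0.5]
width: 0.699
```

>>> move_arm(
  steps=[
    [0,0,0,0],
    [0,0,0,0],
    [0,0,0,0],
  ],
  grip=70,
)

```text
clock: 13.9
position: [0.499, -0.0374, 0.1826]
ee_rot: [3.141, 0.055, 0.0]
force: [-0.2, 0.4, -0.4]
width: 0.76
```

```bash
python3 - <<'E'
from h import *
delta(.50,-.05,.181,np.radians(2)); shot("w9")
E
```

```text
t 13.9 pos [ 0.499  -0.0374  0.1826] yaw 1.99 tilt z [ 0. -0. -1.] F [-0.19  0.35 -0.4 ] w 69.7
delta mm [ 0.6 12.6  1.6] twist -0.0002
```

View pics/w9.png

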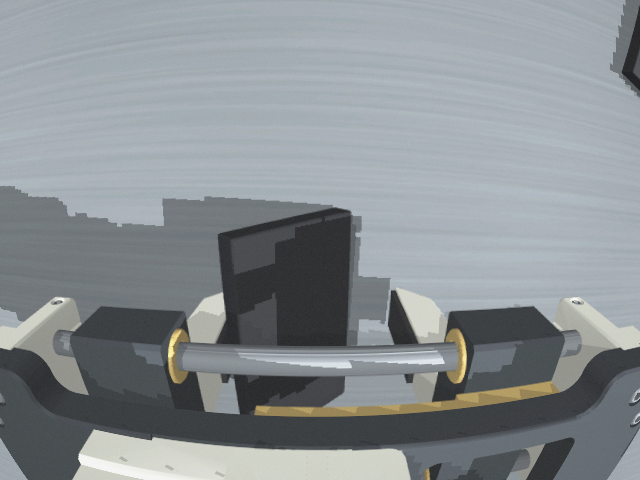

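>>> move_arm(
  steps=[
    [0,-1,0,0],
    [0,-2,0,0],
    [0,-3,0,0],
    [0,-4,0,0],
    [0,-5,0,0],
    [0,-6,0,0],
    [0,-7,0,0],
    [0,-8,0,0],
  ],
)

```text
clock: 14.95
position: [0.4987, -0.0294, 0.1826]
ee_rot: [3.141, 0.055, 0.0]
force: [-0.5, 0.8, -1.0]
width: 0.762
```

>>> move_arm(
  steps=[
    [0,0,0,0],
    [0,0,0,0],
    [0,0,0,0],
  ],
  grip=76,
)

```text
clock: 15.32
position: [0.4987, -0.0295, 0.1826]
ee_rot: [3.141, 0.054, -0.0]
force: [0.2, 0.7, -0.3]
width: 0.827
```

>>> move_arm(
  steps=[
    [0,0,0,0],
    [0,0,0,0],
    [0,0,0,0],
  ],
  grip=82,
)

```text
clock: 15.7
position: [0.4988, -0.0296, 0.1826]
ee_rot: [3.141, 0.054, 0.0]
force: [-0.4, 0.1, -0.4]
width: 0.892
```

```bash
python3 - <<'E'
from h import *
delta(.50,-.05,.181,np.radians(2)); shot("w10")
E
```

```text
t 15.7 pos [ 0.4988 -0.0296  0.1826] yaw 1.98 tilt z [ 1.e-04 -1.e-04 -1.e+00] F [-0.45  0.13 -0.4 ] w 81.9
delta mm [ 0.5 20.5  1.6] twist -0.0004
```

View pics/w10.png

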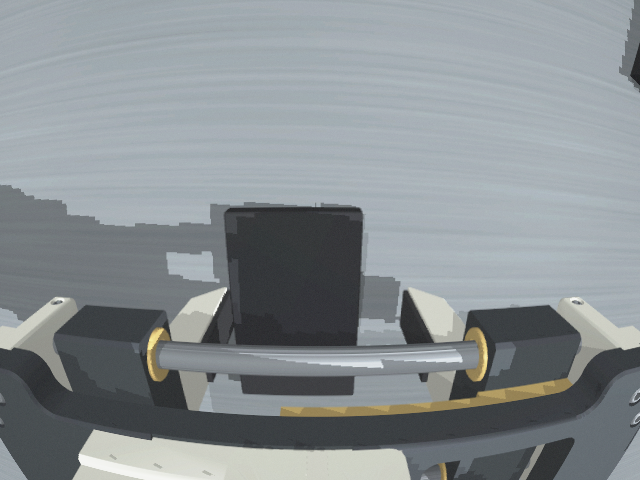

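Plate lies flat: corners (226,210), (362,208), rear (243,394), (355,394). Measuring it for the regrasp.

```bash
python3 - <<'E'
from h import *
f=np.load("pics/w10.npz");K,W=f["K"],f["W"]
P=[wback(uv,.010,K,W) for uv in((228,213),(361,211),(242,394),(355,394))]
for p in P:print(p.round(4))
c=sum(P)/4;d=P[0]+P[1]-P[2]-P[3];y=np.arctan2(d[1],d[0]);print(c,np.degrees(y),np.linalg.norm(d)/2)
t=c-0.035*np.array([np.cos(y),np.sin(y),0]); delta(t[0],t[1],.181,y)
E
python3 -c "
from h import *
crop('pics/w10.png',150,180,300,225,2.6,'pics/w10c.png')"
```

```text
[0.5457 0.0118 0.01  ]
[ 0.5483 -0.0453  0.01  ]
[0.4458 0.0108 0.01  ]
[ 0.4489 -0.0503  0.01  ]
[ 0.4971745  -0.01822941  0.01      ] 1.7325863011687537 0.09974430400721318
t 15.75 pos [ 0.4987 -0.0296  0.1827] yaw 1.98 tilt z [ 1.e-04 -1.e-04 -1.e+00] F [-0.57 -0.25 -0.47] w 81.9
delta mm [-36.2 -11.5   1.6] twist 0.0043
```

View pics/w10c.png

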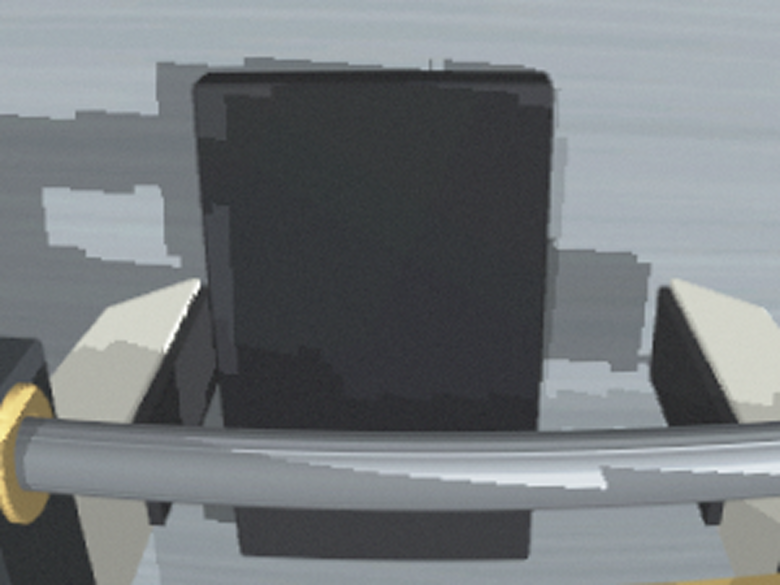

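>>> move_arm(
  steps=[
    [0,-4,0,0],
    [-4,-8,0,0],
    [-12,-11,0,0],
    [-22,-11.5,0,0],
    [-31,-11.5,0,0.004],
    [-36,-11.5,1,0.004],
    [-36,-11.5,2,0.004],
    [-36,-11.5,2,0.004],
  ],
)

```text
clock: 16.75
position: [0.4626, -0.0193, 0.1806]
ee_rot: [3.141, 0.048, 0.001]
force: [-0.3, 0.4, 0.5]
width: 0.891
```

>>> move_arm(
  steps=[
    [0,0,0,0],
    [0,0,0,0],
    [0,0,0,0],
    [0,0,0,0],
    [0,0,0,0],
  ],
  grip=55,
  grip_force=30,
)

```text
clock: 17.38
position: [0.4624, -0.0192, 0.1806]
ee_rot: [3.141, 0.048, 0.0]
force: [-0.3, -0.6, -0.2]
width: 0.65
```

>>> move_arm(
  steps=[
    [0,0,-5,0],
    [0,0,-15,0],
    [0,0,-30,0],
    [0,0,-50,0],
    [0,0,-50,0],
  ],
)

```text
clock: 18.0
position: [0.4629, -0.0192, 0.2321]
ee_rot: [-3.141, -0.048, -0.005]
force: [0.1, -0.2, -1.7]
width: 0.647
```

```bash
python3 - <<'E'
from h import *
delta(.50,-.05,.181,np.radians(2)); shot("w11")
cv2.imwrite("pics/s11.png",arm.get_image("side")[:,:,::-1])
crop('pics/s11.png',200,150,250,190,3,'pics/s11c.png')
E
```

```text
t 18.0 pos [ 0.4629 -0.0192  0.2321] yaw 1.76 tilt z [ 3.2e-03  2.0e-04 -1.0e+00] F [ 0.1  -0.24 -1.7 ] w 59.4
delta mm [36.  32.  51.3] twist -0.0043
```

View pics/w11.png

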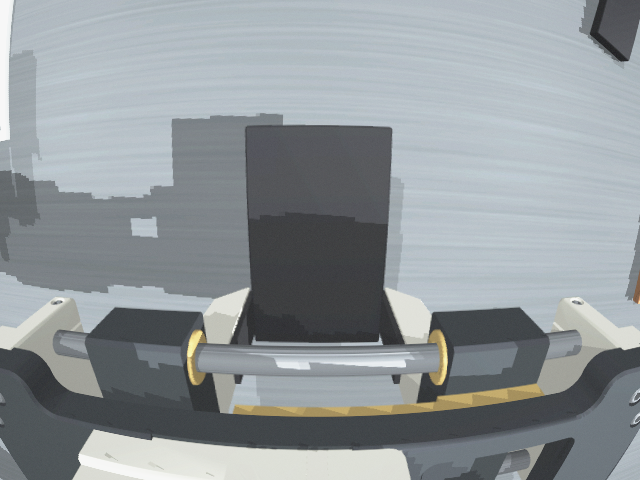

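View pics/s11c.png

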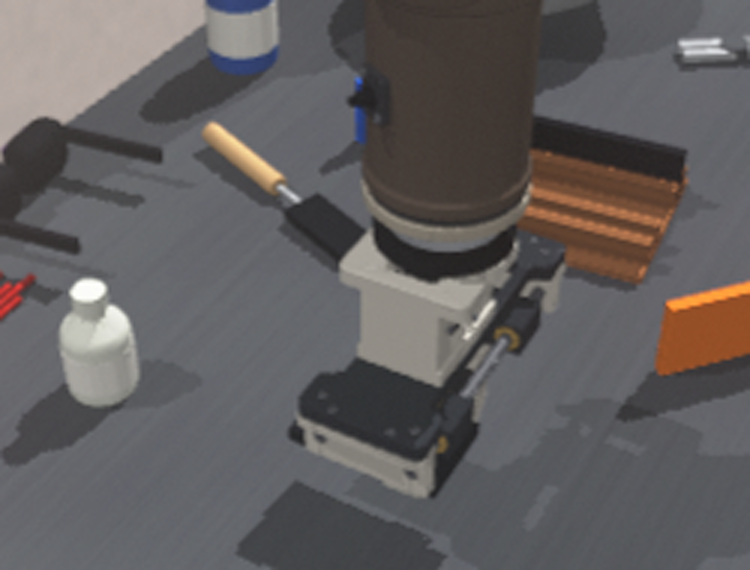

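Plate is held at its rear end, level. I move in front of the burner at height and look.

>>> move_arm(
  steps=[
    [0,0,-40,0],
    [0,0,-90,0],
    [0,-30,-130,0],
    [2,-80,-146,0],
    [4,-130,-146,0],
    [6,-180,-146,0],
    [8,-230,-146,0],
    [10,-265,-146,0],
    [12,-283,-146,0],
    [12,-283,-146,0],
    [12,-283,-146,0],
  ],
)

```text
clock: 19.48
position: [0.466, 0.2623, 0.3762]
ee_rot: [3.14, 0.045, -0.001]
force: [0.3, 0.3, -1.2]
width: 0.65
```

```bash
python3 - <<'E'
from h import *
delta(.636-.165,.264,.376,np.radians(1)); shot("w12")
E
```

```text
t 19.475 pos [0.466  0.2623 0.3762] yaw 1.65 tilt z [-6.0e-04 -1.5e-03 -1.0e+00] F [ 0.29  0.32 -1.18] w 59.6
delta mm [ 5.1 -1.6  0.2] twist 0.0113
```

View pics/w12.png

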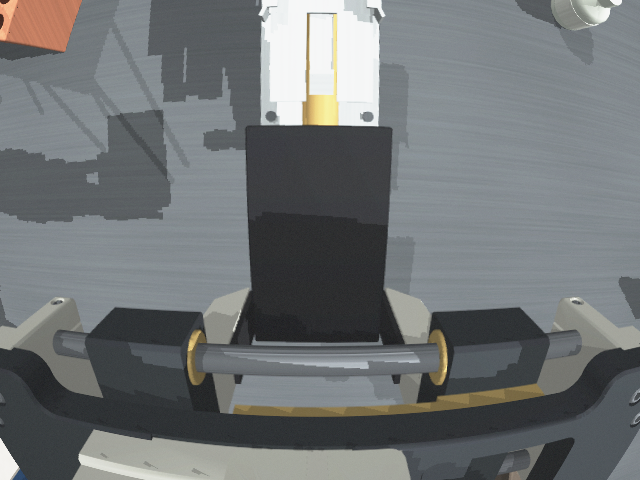

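```bash
python3 -c "
from h import *
crop('pics/w12.png',230,0,180,135,4.4,'pics/w12c.png')"
```

```text
(no output)
```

View pics/w12c.png

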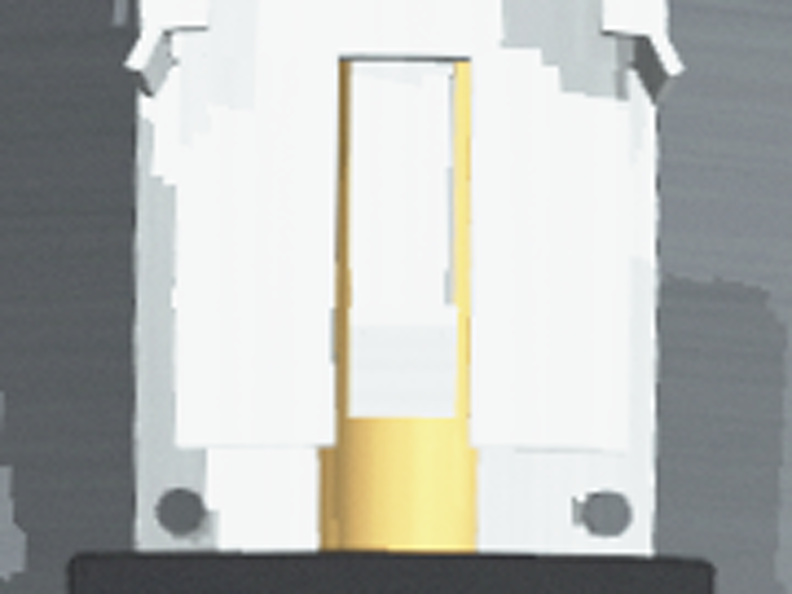

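```bash
python3 - <<'E'
from h import *
f=np.load("pics/w12.npz");K,W=f["K"],f["W"]
g=lambda u,v:(230+u/4.4-.4,v/4.4-.4)
Q=dict(tl=((176,445),.135),tr=((630,448),.135),hookL=((349,416),.136),hookR=((457,416),.136),slotL=((339,56),.135),slotR=((470,56),.135),lipL=((208,28),.1486),lipR=((603,33),.1486),flL=((127,64),.1486),flR=((682,70),.1486),
pl=((72,556),.205),pr=((712,560),.205))
P={k:wback(g(*uv),z,K,W) for k,(uv,z) in Q.items()}
for k in P:print(k,P[k].round(4))
for a,b in(("tl","tr"),("hookL","hookR"),("slotL","slotR"),("lipL","lipR"),("flL","flR"),("pl","pr")):
    d=P[a]-P[b];print(a,((P[a]+P[b])/2).round(4),"w",np.linalg.norm(d).round(4),"yaw",np.degrees(np.arctan2(-d[0],d[1])).round(2))
s,p,R=pose();print(np.degrees(np.arctan2(R.as_matrix()[1,0],R.as_matrix()[0,0])))
E
```

```text
tl [0.5653 0.2938 0.135 ]
tr [0.5667 0.2332 0.135 ]
hookL [0.5694 0.2708 0.136 ]
hookR [0.5698 0.2565 0.136 ]
slotL [0.6204 0.2736 0.135 ]
slotR [0.621  0.2561 0.135 ]
lipL [0.6201 0.2898 0.1486]
lipR [0.6211 0.24   0.1486]
flL [0.6153 0.2999 0.1486]
flR [0.6168 0.2298 0.1486]
pl [0.5503 0.2946 0.205 ]
pr [0.5516 0.2354 0.205 ]
tl [0.566  0.2635 0.135 ] w 0.0607 yaw 1.36
hookL [0.5696 0.2637 0.136 ] w 0.0143 yaw 1.76
slotL [0.6207 0.2648 0.135 ] w 0.0175 yaw 1.92
lipL [0.6206 0.2649 0.1486] w 0.0498 yaw 1.13
flL [0.6161 0.2648 0.1486] w 0.0701 yaw 1.22
pl [0.5509 0.265  0.205 ] w 0.0592 yaw 1.27
1.6227239974299676
```

Tongue end (270,101)/(373,101) and lips (277,6)/(367,7) give the burner axis: seat ≈ (0.6356, 0.2653), yaw ≈ 1.45°. Moving to hover over the tongue.

```bash
python3 - <<'E'
from h import *
delta(.521,.2624,.3236,np.radians(1.45))
E
```

```text
t 19.525 pos [0.466  0.2622 0.3764] yaw 1.62 tilt z [-3.0e-04 -1.3e-03 -1.0e+00] F [ 0.04 -0.51 -1.19] w 59.5
delta mm [55.   1.3 52.8] twist 0.003
```

>>> move_arm(
  steps=[
    [10,1.3,0,0.003],
    [25,1.3,10,0.003],
    [40,1.3,20,0.003],
    [50,1.3,30,0.003],
    [55,1.3,40,0.003],
    [55,1.3,48,0.003],
    [55,1.3,51,0.003],
    [55,1.3,51,0.003],
    [55,1.3,51,0.003],
  ],
)

```text
clock: 20.65
position: [0.5206, 0.2646, 0.3261]
ee_rot: [-3.141, -0.044, -0.001]
force: [-0.3, 0.3, -0.7]
width: 0.649
```

```bash
python3 - <<'E'
from h import *
delta(.521,.2624,.3236,np.radians(1.45)); shot("w13")
crop('pics/w13.png',220,0,200,150,4,'pics/w13c.png')
cv2.imwrite("pics/s13.png",arm.get_image("side")[:,:,::-1])
crop('pics/s13.png',80,250,200,150,4,'pics/s13c.png')
E
```

```text
t 20.65 pos [0.5206 0.2646 0.3261] yaw 1.6 tilt z [ 7.e-04  4.e-04 -1.e+00] F [-0.32  0.25 -0.74] w 59.6
delta mm [0.3 2.2 2.5] twist 0.0026
```

View pics/w13.png

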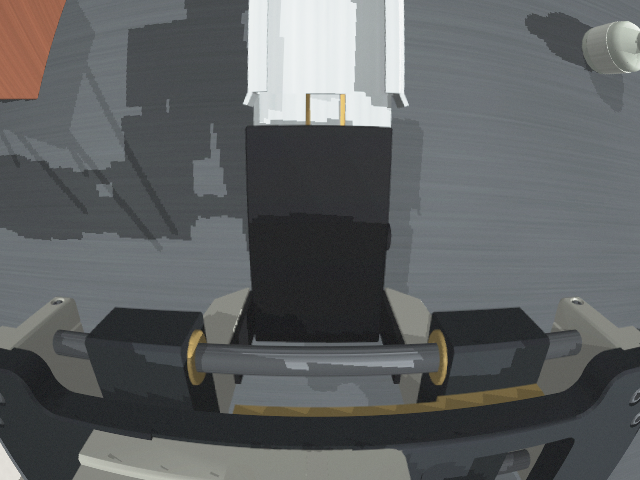

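View pics/w13c.png

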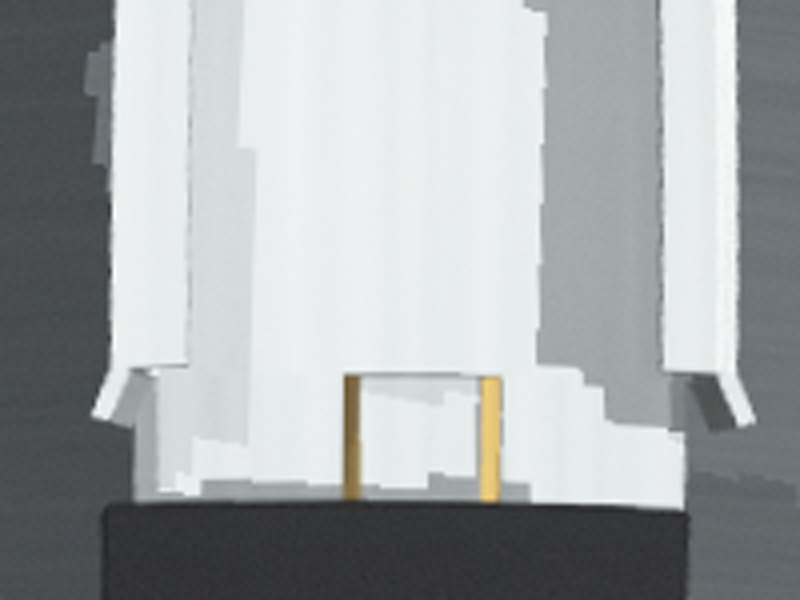

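View pics/s13c.png

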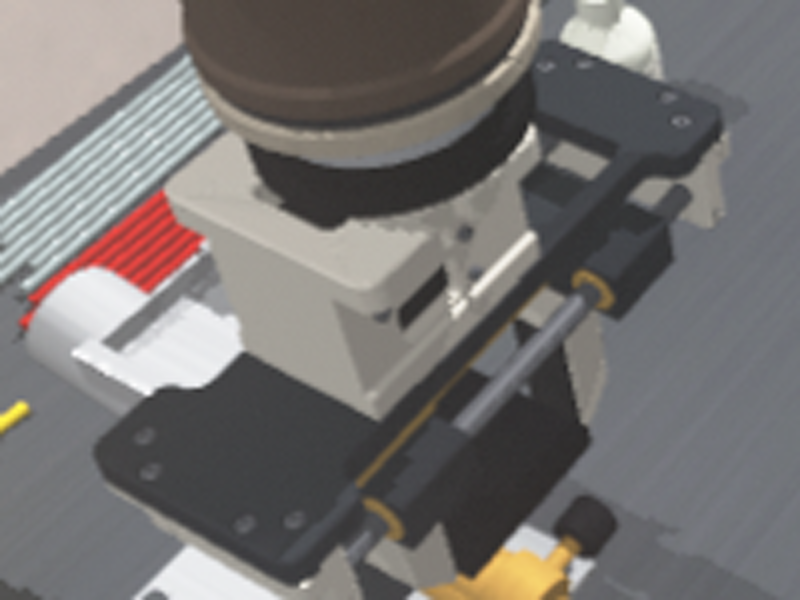

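```bash
python3 - <<'E'
from h import *
f=np.load("pics/w13.npz");K,W=f["K"],f["W"]
g=lambda u,v:(220+u/4-.4,v/4-.4)
h=.3261-.1806+.010;print("plate top z",h)
Q=dict(lipL=((187,367),.1486),lipR=((663,372),.1486),lfL=((189,10),.1486),lfR=((660,10),.1486),flL=((92,416),.1486),flR=((754,424),.1486),slL=((345,375),.135),slR=((501,375),.135),pl=((105,508),h),pr=((687,513),h))
P={k:wback(g(*uv),z,K,W) for k,(uv,z) in Q.items()}
for a,b in(("lipL","lipR"),("lfL","lfR"),("flL","flR"),("slL","slR"),("pl","pr")):
    d=P[a]-P[b];print(a,((P[a]+P[b])/2).round(4),"w",np.linalg.norm(d).round(4),"yaw",np.degrees(np.arctan2(-d[0],d[1])).round(2))
# plate sides yaw
for n,(a,b) in dict(L=((246.3,128),(252,290)),R=((391.3,128),(385,290))).items():
    d=wback(a,h,K,W)-wback(b,h,K,W);print(n,np.degrees(np.arctan2(d[1],d[0])))
delta(.521,.2624,.3236,np.radians(1.45))
E
```

```text
plate top z 0.1555
lipL [0.6205 0.2649 0.1486] w 0.05 yaw 1.29
lfL [0.6612 0.266  0.1486] w 0.0499 yaw 2.15
flL [0.6155 0.2649 0.1486] w 0.0702 yaw 1.15
slL [0.6206 0.2649 0.135 ] w 0.0177 yaw 1.88
pl [0.6054 0.2676 0.1555] w 0.0591 yaw 1.08
L 0.8661203742672487
R 2.1160614344597297
t 20.75 pos [0.5207 0.2645 0.3261] yaw 1.6 tilt z [ 7.e-04  4.e-04 -1.e+00] F [ 0.05 -0.07 -1.37] w 59.3
delta mm [0.3 2.1 2.5] twist 0.0025
```

Plate front centre sits ~2.9 mm to the +y side of the holder axis; yaw matches. Correcting and lowering near the tongue.

>>> move_arm(
  steps=[
    [0,1.5,0,0.001],
    [0,2.8,2,0.001],
    [0,2.8,4,0.001],
    [0,2.8,5,0.001],
    [0,2.8,5,0.001],
    [0,2.8,5,0.001],
  ],
)

```text
clock: 21.5
position: [0.5208, 0.2616, 0.3206]
ee_rot: [3.141, 0.042, 0.0]
force: [0.7, 0.8, -1.6]
width: 0.648
```

```bash
python3 - <<'E'
from h import *
delta(.521,.2624,.3236,np.radians(1.45)); shot("w14")
crop('pics/w14.png',220,0,200,150,4,'pics/w14c.png')
E
```

```text
t 21.5 pos [0.5208 0.2616 0.3206] yaw 1.53 tilt z [ 0. -0. -1.] F [ 0.73  0.79 -1.62] w 59.4
delta mm [ 0.3 -0.8 -3. ] twist 0.0014
```

View pics/w14c.png

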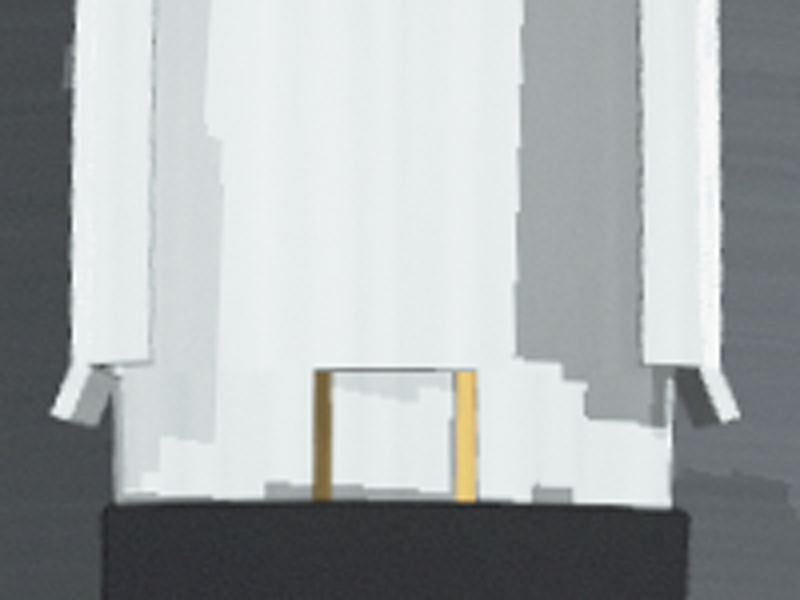

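Plate centre (crop u 395.5) matches the lips' centre (397.5), slot (396.5) and flare tips (396). Lowering by feel.

>>> move_arm(
  steps=[
    [0,0,2,0],
    [0,0,3.5,0],
    [0,0,4,0],
    [0,0,4,0],
  ],
)

```text
clock: 22.05
position: [0.5207, 0.2617, 0.3166]
ee_rot: [-3.141, -0.042, 0.0]
force: [-0.3, 0.7, -0.9]
width: 0.646
```

>>> move_arm(
  steps=[
    [0,0,0.5,0],
    [0,0,0.5,0],
    [0,0,0.5,0],
  ],
)

```text
clock: 22.42
position: [0.5207, 0.2617, 0.3162]
ee_rot: [-3.141, -0.042, -0.0]
force: [-0.1, -0.3, -0.1]
width: 0.645
```

```bash
python3 - <<'E'
from h import *
delta(.521,.2624,.3236,np.radians(1.45)); print(arm.observe()["ft_torque"])
E
```

```text
t 22.425 pos [0.5207 0.2617 0.3162] yaw 1.53 tilt z [ 1.e-04  0.e+00 -1.e+00] F [-0.13 -0.27 -0.06] w 59.2
delta mm [ 0.3 -0.7 -7.4] twist 0.0014
[ 0.10527583  0.13895372 -0.00845663]
```

>>> move_arm(
  steps=[
    [0,0,0.3,0],
    [0,0,0.6,0],
    [0,0,0.6,0],
  ],
)

```text
clock: 22.8
position: [0.5207, 0.2616, 0.3156]
ee_rot: [-3.141, -0.042, -0.0]
force: [-0.5, -0.6, -0.3]
width: 0.651
```

>>> move_arm(
  steps=[
    [0,0,0.4,0],
    [0,0,0.4,0],
  ],
)

```text
clock: 23.05
position: [0.5207, 0.2616, 0.3152]
ee_rot: [-3.141, -0.042, -0.0]
force: [-1.2, -0.8, 1.3]
width: 0.645
```

```bash
python3 - <<'E'
from h import *
for i in range(1):
  delta(.521,.2624,.3236,np.radians(1.45)); print(arm.observe()["ft_torque"])
E
```

```text
t 23.05 pos [0.5207 0.2616 0.3152] yaw 1.53 tilt z [ 1.e-04  0.e+00 -1.e+00] F [-1.17 -0.79  1.25] w 59.2
delta mm [ 0.3 -0.7 -8.4] twist 0.0014
[0.00598752 0.20302069 0.03229048]
```

Light contact. Sliding in, in stages, watching the force.

>>> move_arm(
  steps=[
    [2,0,0,0],
    [5,0,0,0],
    [8,0,0,0],
    [11,0,0,0],
    [13,0,0,0],
    [15,0,0,0],
    [15,0,0,0],
  ],
)

```text
clock: 23.92
position: [0.536, 0.262, 0.3152]
ee_rot: [-3.141, -0.042, -0.001]
force: [-1.5, -0.3, 3.2]
width: 0.647
```

```bash
python3 - <<'E'
from h import *
delta(.521,.2624,.3236,np.radians(1.45)); print(arm.observe()["ft_torque"]); shot("w15")
crop('pics/w15.png',220,0,200,150,4,'pics/w15c.png')
E
```

```text
t 23.925 pos [0.536  0.262  0.3152] yaw 1.52 tilt z [ 5.e-04  2.e-04 -1.e+00] F [-1.49 -0.32  3.22] w 59.4
delta mm [-14.9  -0.7  -8.4] twist 0.0013
[ 0.0419247   0.2807011  -0.00257704]
```

View pics/w15c.png

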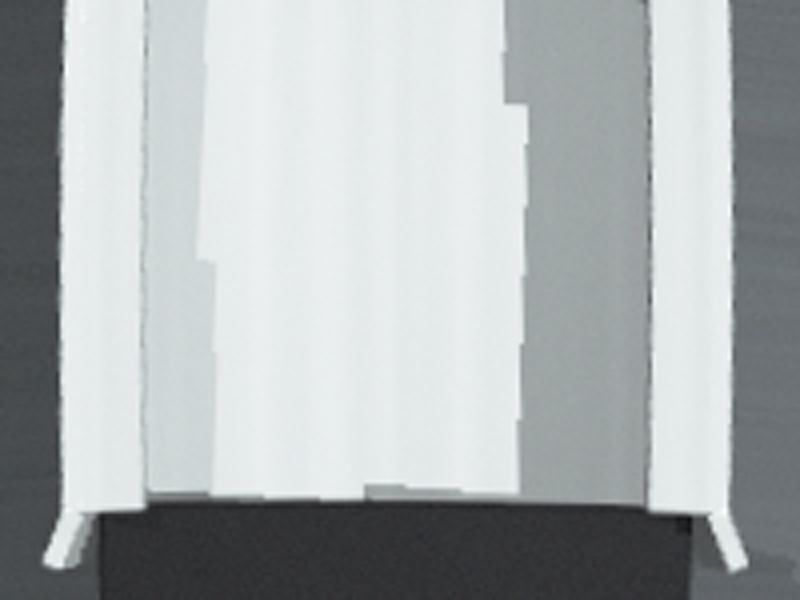

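Front edge is just going under the lips (crop v≈503), centred. Continuing.

>>> move_arm(
  steps=[
    [2,0,0,0],
    [4,0,0,0],
    [6,0,0,0],
    [9,0,0,0],
    [12,0,0,0],
    [15,0,0,0],
    [15,0,0,0],
  ],
)

```text
clock: 24.85
position: [0.5508, 0.2626, 0.3155]
ee_rot: [-3.141, -0.042, -0.0]
force: [-3.8, -0.6, 6.8]
width: 0.648
```

```bash
python3 - <<'E'
from h import *
delta(.601,.2644,.3156,np.radians(1.5)); print(arm.observe()["ft_torque"]); shot("w16")
crop('pics/w16.png',220,0,200,150,4,'pics/w16c.png')
E
```

```text
t 24.85 pos [0.5508 0.2626 0.3155] yaw 1.54 tilt z [ 2.e-04  3.e-04 -1.e+00] F [-3.82 -0.58  6.82] w 59.5
delta mm [50.2 -0.4 -0.1] twist 0.0007
[ 0.01665621  0.69745964 -0.01345751]
```

View pics/w16c.png

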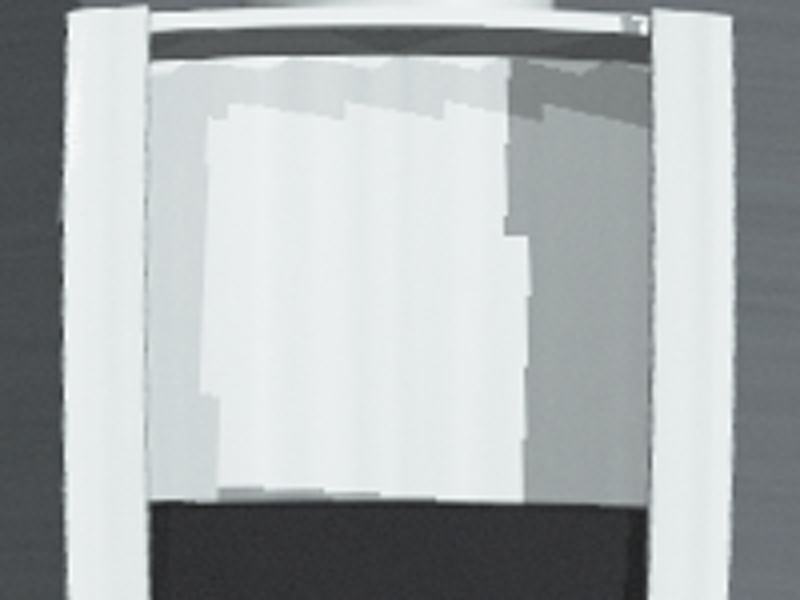

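Inside the channel; stop visible at crop v≈45. Vertical force rose to 7 N, so I lift 0.4 mm and continue.

>>> move_arm(
  steps=[
    [0,0,-0.4,0],
    [3,0,-0.4,0],
    [6,0,-0.4,0],
    [9,0,-0.4,0],
    [12,0,-0.4,0],
    [15,0,-0.4,0],
    [18,0,-0.4,0],
    [20,0,-0.4,0],
    [20,0,-0.4,0],
  ],
)

```text
clock: 26.02
position: [0.5709, 0.263, 0.3157]
ee_rot: [-3.141, -0.042, 0.0]
force: [-2.0, 1.2, 6.4]
width: 0.649
```

```bash
python3 - <<'E'
from h import *
delta(.601,.2644,.3156,np.radians(1.5)); print(arm.observe()["ft_torque"])
E
```

```text
t 26.025 pos [0.5709 0.263  0.3157] yaw 1.53 tilt z [-0.e+00  1.e-04 -1.e+00] F [-2.02  1.2   6.4 ] w 59.6
delta mm [30.1 -0.6  0.1] twist 0.0005
[ 0.10747985  0.81898703 -0.01999098]
```

>>> move_arm(
  steps=[
    [0,0,-0.4,0],
    [3,0,-0.4,0],
    [6,0,-0.4,0],
    [9,0,-0.4,0],
    [12,0,-0.4,0],
    [15,0,-0.4,0],
    [18,0,-0.4,0],
    [20,0,-0.4,0],
    [20,0,-0.4,0],
  ],
)

```text
clock: 27.15
position: [0.591, 0.2634, 0.3159]
ee_rot: [-3.141, -0.042, -0.001]
force: [0.5, -0.2, 0.4]
width: 0.651
```

```bash
python3 - <<'E'
from h import *
delta(.601,.2644,.3156,np.radians(1.5)); print(arm.observe()["ft_torque"]); shot("w17")
crop('pics/w17.png',220,50,200,150,4,'pics/w17c.png')
E
```

```text
t 27.15 pos [0.591  0.2634 0.3159] yaw 1.52 tilt z [ 6.e-04  1.e-04 -1.e+00] F [ 0.5  -0.24  0.36] w 59.8
delta mm [10.  -0.7  0.3] twist 0.0003
[ 0.01882785 -0.13182477 -0.035207  ]
```

View pics/w17c.png

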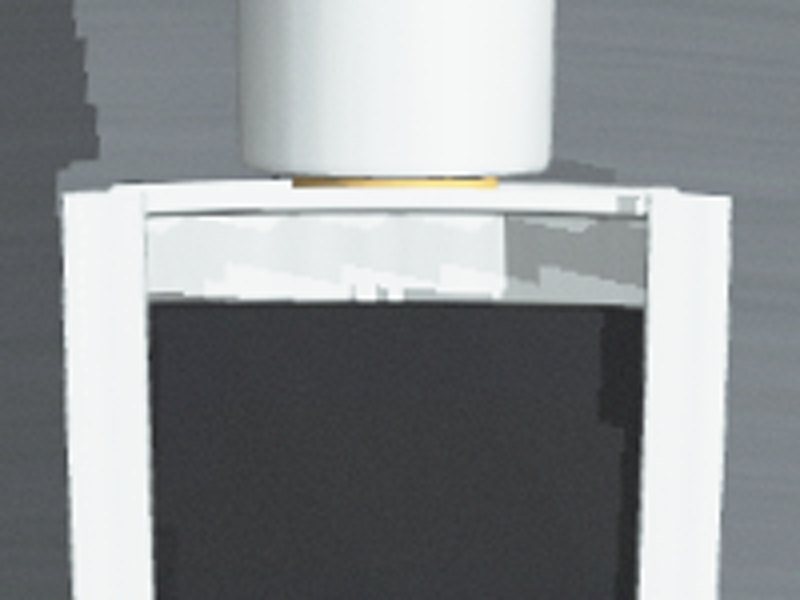

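About 10 mm left (crop v 213 to 303). 7 mm more, then feel for the stop.

>>> move_arm(
  steps=[
    [2,0,0,0],
    [4,0,0,0],
    [6,0,0,0],
    [7,0,0,0],
    [7,0,0,0],
  ],
)

```text
clock: 27.82
position: [0.5979, 0.2637, 0.3159]
ee_rot: [-3.141, -0.042, -0.0]
force: [-0.5, 0.9, 0.4]
width: 0.648
```

>>> move_arm(
  steps=[
    [0.7,0,0,0],
    [1.3,0,0,0],
    [1.3,0,0,0],
  ],
)

```text
clock: 28.2
position: [0.5991, 0.2636, 0.3158]
ee_rot: [3.141, 0.042, 0.0]
force: [0.5, 0.1, -0.6]
width: 0.646
```

>>> move_arm(
  steps=[
    [0.5,0,0,0],
    [1,0,0,0],
    [1,0,0,0],
  ],
)

```text
clock: 28.58
position: [0.6, 0.2637, 0.3159]
ee_rot: [3.141, 0.042, -0.0]
force: [0.1, 0.4, -0.9]
width: 0.646
```

>>> move_arm(
  steps=[
    [0.5,0,0,0],
    [0.8,0,0,0],
    [0.8,0,0,0],
  ],
)

```text
clock: 28.95
position: [0.6005, 0.2638, 0.3157]
ee_rot: [3.141, 0.042, -0.001]
force: [-2.3, -0.7, -0.4]
width: 0.648
```

>>> move_arm(
  steps=[
    [0.4,0,0,0],
    [0.8,0,0,0],
    [0.8,0,0,0],
  ],
)

```text
clock: 29.32
position: [0.6008, 0.2638, 0.3157]
ee_rot: [3.141, 0.043, -0.003]
force: [-6.1, -0.8, 2.6]
width: 0.648
```

Stop felt (-6 N along x). Checking the picture.

```bash
python3 - <<'E'
from h import *
delta(.601,.2644,.3156,np.radians(1.5)); shot("w18")
crop('pics/w18.png',210,60,220,300,2,'pics/w18c.png')
cv2.imwrite("pics/s18.png",arm.get_image("side")[:,:,::-1])
crop('pics/s18.png',80,290,160,120,5,'pics/s18c.png')
E
```

```text
t 29.325 pos [0.6008 0.2638 0.3157] yaw 1.55 tilt z [-2.2e-03 -7.0e-04 -1.0e+00] F [-6.08 -0.83  2.61] w 59.5
delta mm [ 0.2 -0.6  0.1] twist 0.0009
```

View pics/w18c.png

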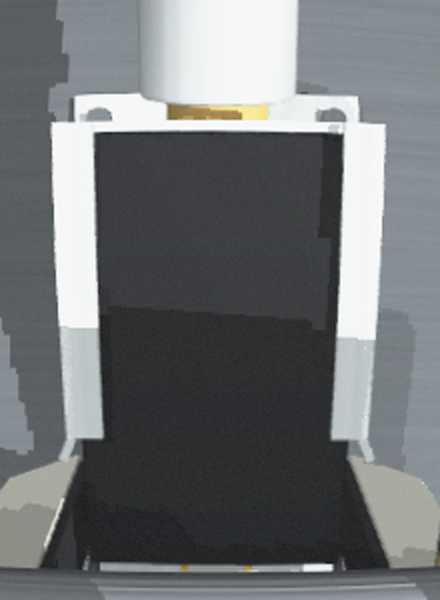

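View pics/s18c.png

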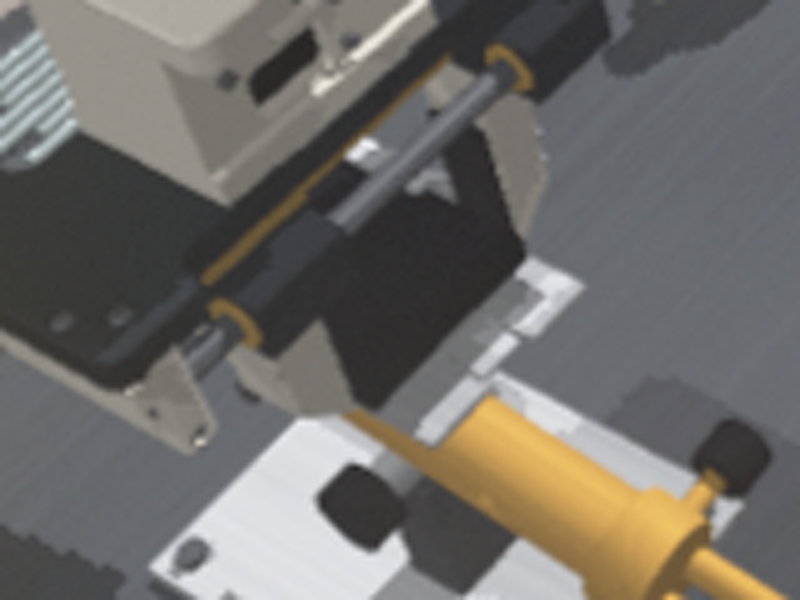

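Front edge meets the stop, no visible gap. Releasing the plate and raising the gripper for a clear look at the catch.

>>> move_arm(
  steps=[
    [0,0,0.3,0],
    [0,0,0.3,0],
    [0,0,0.3,0],
    [0,0,0.3,0],
    [0,0,0.3,0],
  ],
  grip=74,
)

```text
clock: 30.05
position: [0.6017, 0.2638, 0.3156]
ee_rot: [-3.141, -0.042, -0.0]
force: [1.0, -1.0, 0.8]
width: 0.809
```

>>> move_arm(
  steps=[
    [0,0,-5,0],
    [0,0,-15,0],
    [-10,0,-35,0],
    [-30,0,-70,0],
    [-60,0,-110,0],
    [-60,0,-110,0],
    [-60,0,-110,0],
  ],
)

```text
clock: 30.92
position: [0.5414, 0.262, 0.4264]
ee_rot: [-3.141, -0.042, -0.002]
force: [0.2, -0.0, -1.1]
width: 0.806
```

```bash
python3 - <<'E'
from h import *
delta(.601,.2644,.3156,np.radians(1.5)); shot("w19")
crop('pics/w19.png',230,0,180,180,4,'pics/w19c.png')
for n in("side","scene"):
  cv2.imwrite(f"pics/{n}19.png",arm.get_image(n)[:,:,::-1])
crop('pics/side19.png',80,290,160,120,5,'pics/s19c.png')
crop('pics/scene19.png',430,270,120,120,5,'pics/sc19c.png')
E
```

```text
t 30.925 pos [0.5414 0.262  0.4264] yaw 1.54 tilt z [ 1.3e-03  3.0e-04 -1.0e+00] F [ 0.24 -0.02 -1.11] w 74.0
delta mm [ 59.5  -0.7 110.9] twist 0.0006
```

View pics/w19c.png

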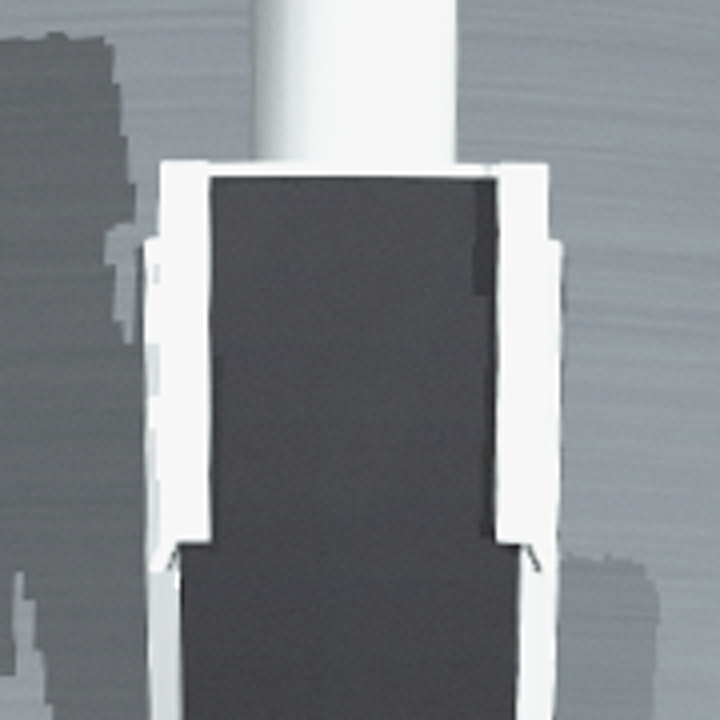

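View pics/s19c.png

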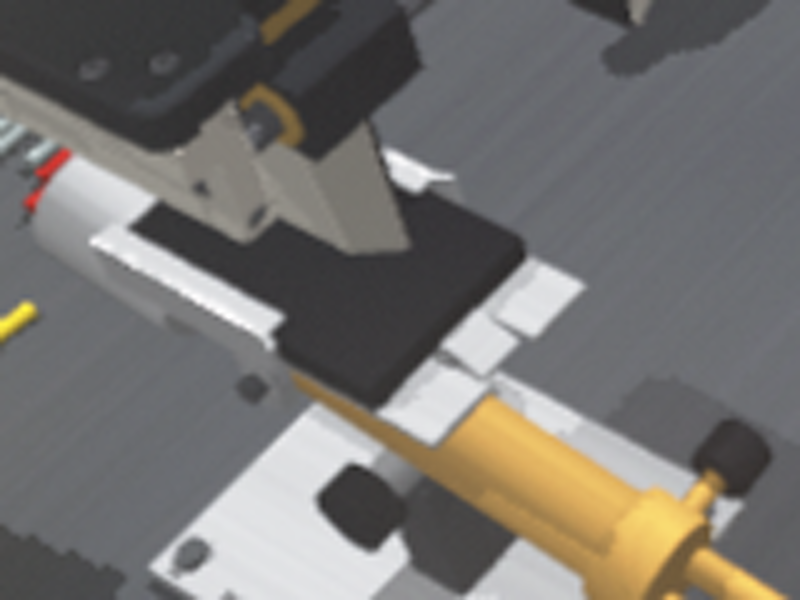

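View pics/sc19c.png

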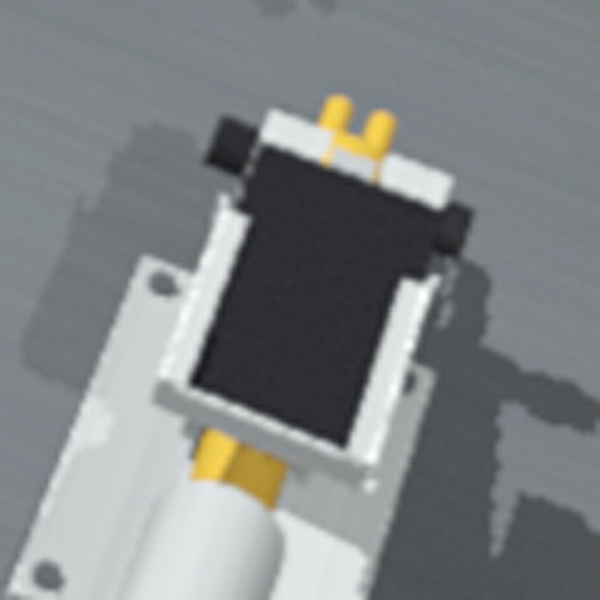

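Plate sits under both lips to the stop. The catch (side crop (480,340)) looks raised; I'll back off for a clear view of the rear end.

>>> move_arm(
  steps=[
    [-30,0,0,0],
    [-70,0,0,0],
    [-95,0,10,0],
    [-110,0,20,0],
    [-110,0,20,0],
    [-110,0,20,0],
  ],
)

```text
clock: 31.82
position: [0.4326, 0.2592, 0.4056]
ee_rot: [3.141, 0.041, 0.0]
force: [0.2, 0.1, -0.8]
width: 0.808
```

```bash
python3 - <<'E'
from h import *
shot("w20")
crop('pics/w20.png',240,0,150,150,5,'pics/w20c.png')
cv2.imwrite("pics/side20.png",arm.get_image("side")[:,:,::-1])
crop('pics/side20.png',130,315,80,70,10,'pics/s20c.png')
# expected hook/plate points
s=np.array([.6356,.2653,0]);y=np.radians(1.5);R=np.array([[np.cos(y),-np.sin(y),0],[np.sin(y),np.cos(y),0],[0,0,1]])
f=np.load("pics/w20.npz")
L=[(-50,-30,10),(-50,30,10),(-51.5,-7,4),(-51.5,7,4),(-51.5,-7,0),(-51.5,7,0),(-70,-30,0),(-70,30,0),(50,-25,10),(50,25,10)]
P=np.array([s+R@(np.array(l)/1000)+[0,0,.135] for l in L])
a=(wproj(P,f["K"],f["W"])-[240,0])*5;b=(proj("side",P)-[130,315])*10
for l,u,v in zip(L,a,b):print(l,u.round(),v.round())
E
```

```text
(-50, -30, 10) [622. 123.] [544. 224.]
(-50, 30, 10) [153. 123.] [232. 538.]
(-51.5, -7, 4) [441. 140.] [446. 371.]
(-51.5, 7, 4) [333. 140.] [374. 445.]
(-51.5, -7, 0) [440. 148.] [452. 389.]
(-51.5, 7, 0) [334. 148.] [380. 463.]
(-70, -30, 0) [613. 281.] [666. 324.]
(-70, 30, 0) [161. 282.] [362. 646.]
(50, -25, 10) [ 568. -496.] [ 7. -9.]
(50, 25, 10) [ 204. -496.] [-265.  224.]
```

View pics/w20c.png

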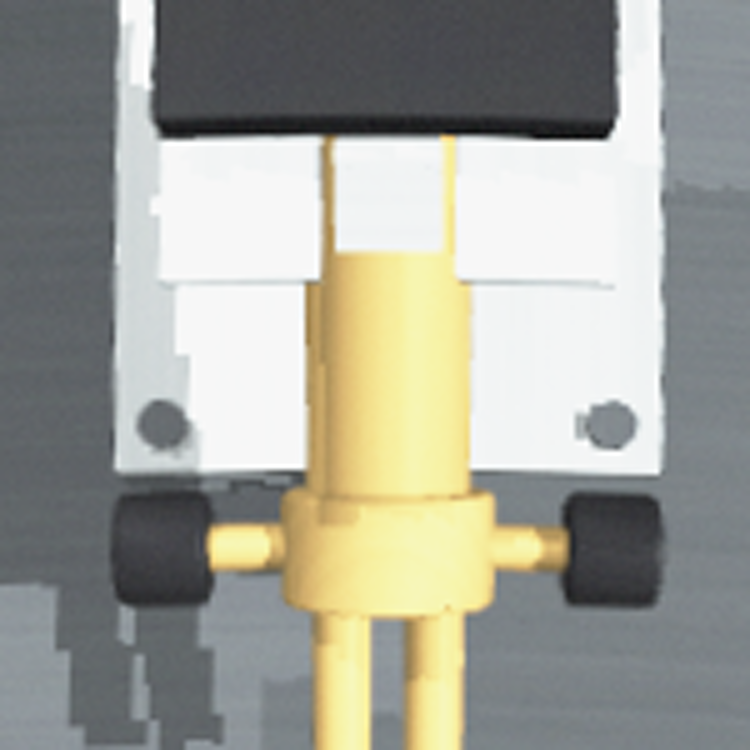

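View pics/s20c.png

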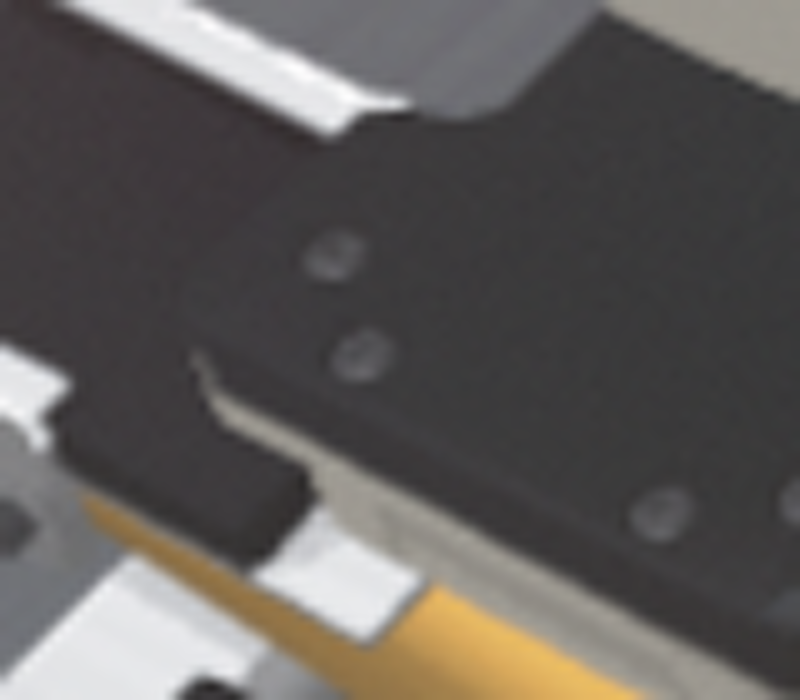

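```bash
python3 - <<'E'
from h import *
crop('pics/side19.png',150,335,50,45,14,'pics/s19z.png')
crop('pics/a_side.png',150,335,50,45,14,'pics/a19z.png')
a=cv2.imread('pics/s19z.png');b=cv2.imread('pics/a19z.png')
s=np.array([.6356,.2653,0]);y=np.radians(1.5);R=np.array([[np.cos(y),-np.sin(y),0],[np.sin(y),np.cos(y),0],[0,0,1]])
for z,c in((4,(0,0,255)),(0,(0,255,0))):
  for l in((-51.5,-7,z),(-51.5,7,z)):
    p=(proj("side",[s+R@(np.array(l)/1000)+[0,0,.135]])[0]-[150,335]+.5)*14
    for im in(a,b):cv2.circle(im,tuple(int(v) for v in p),4,c,-1)
cv2.imwrite('pics/cmp.png',cv2.resize(np.hstack([a,b]),None,fx=.57,fy=.57))
E
```

```text
(no output)
```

View pics/cmp.png

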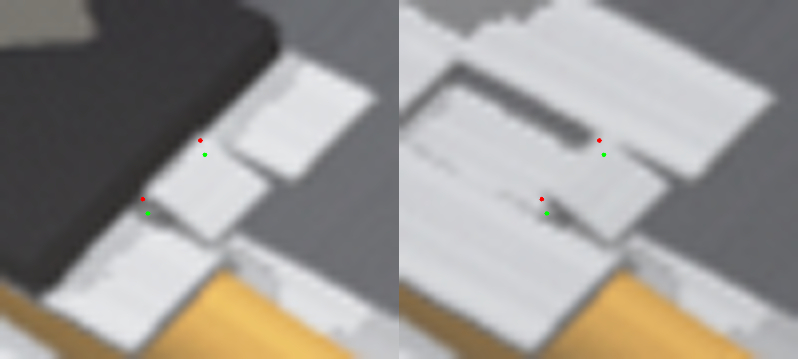

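The catch corners are at the same pixels as in the initial "up" picture ((270,185), (210,240) against (668,185), (610,240) minus the 399 px panel offset). So the catch has sprung up right behind the plate. Final look at the whole scene.

```bash
python3 - <<'E'
from h import *
cv2.imwrite("pics/final.png",arm.get_image("scene")[:,:,::-1]); delta(0,0,0,0)
E
```

```text
t 31.975 pos [0.4325 0.2592 0.4057] yaw 1.49 tilt z [ 3.e-04  2.e-04 -1.e+00] F [0.8  0.53 0.56] w 73.8
delta mm [-439.2  248.   405.5] twist 0.0259
```

View pics/final.png

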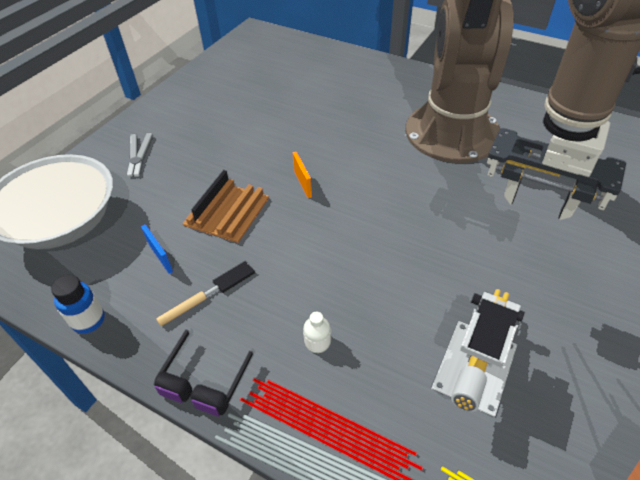

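The plate is in the holder at (492,328). Bar (210,197), jar (317,335) and paddle (210,293) are where they were, and the arm is clear.

```bash
python3 -c "
from cell import arm
print(arm.sign_off())"
```

```text
the job is handed in; nothing more can be done
None
```

The graphite plate is home in the burner's holder with the spring catch up behind it. I handed the job in at about 32 s of the 72 s allowed; no verdict was reported.

**What I did:**
- I lifted the plate out of the rack and stood it on the open bench.
- I tipped it onto one finger and let it down flat by opening the jaws in stages.
- I regrasped it across the 60 mm near its rear end, set it lightly on the tongue and slid it in by feel. I felt the stop at about 6 N, then released.

**Last checks:**
- **Plate:** it sits under both lips with no visible gap at the stop. Its rear end is within about 0.5 mm of the computed home position.
- **Catch:** its corners in the side picture match the initial "up" picture.
- **Bystanders:** the bar, jar and paddle are where they started, and the arm is clear of everything.

**What disagreed:**
- Setting the plate on edge on the bench gave a short 20 N press; I backed off at once.
- Sliding in, the upward force reached about 7 N until I lifted the plate by 0.8 mm in total.
- Before insertion the picture and the tool pose disagreed by about 0.8 mm sideways. I went by the picture, and the plate entered freely.

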